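# Take down the two piles on the electronics bench and put each part in its place

## Task

Two piles of parts stand on the bench: take them down and put each part in its own place, right way up throughout. The solder spool goes over the post of the round spindle base, the finned heat sink flat inside the low-walled tray, and the smooth metal housing on the wooden rest, centred between its end rails and lined up with it. The black power module goes flat inside the white case: slide back the cover, put the module in and slide the cover fully shut again.

Things in the scene. Friction and masses are not known exactly. Their poses are not given: they have to be found in the camera images.
- housing_mid (a point): Smooth plain aluminium box with a flat screwed lid, loose, 100 (its x) x 56 (its y) x 30 mm high, about 260 g; the lower part of one of the two piles. The point is its centre, 15 mm above its underside; z up.
- heatsink_mid (a point): Finned aluminium heat sink, loose, 76 (its x, along the fins) x 50 (its y) x 30 mm high, fins upward, about 200 g; the lower part of the other pile. The point is its centre, 15 mm above its underside; z up. The outer fins are rigid and can be gripped.
- module_mid (a point): Black potted power module, a plain brick with small brass contacts on top, loose, 60 (its x) x 40 (its y) x 22 mm high, about 160 g. It lies on top of one of the two 30 mm high lower parts (which one varies). The point is its centre, 11 mm above its underside; z up.
- spool_mid (a point): Spool of solder wire standing on end, loose: grey flanges of 56 mm diameter, wound body 50 mm, 34 mm high, with a through hole of 24 mm diameter along its upright axis; about 250 g. It stands on top of the other lower part. The point is its centre, 17 mm above its underside; z up.
- spindle: Spool stand, fixed: round black base of 90 mm diameter and 8 mm thick with an upright steel post of 8 mm diameter in the middle, its tip 32 mm above the bench. Origin: centre of its underside on the bench. The spool stands on the base around the post.
- tray: Low grey open tray, fixed: outside 122 (its x) x 108 (its y) x 10 mm high, walls and floor 4 mm thick. Origin: centre of its underside on the bench; the inner floor is 4 mm above it.
- rest: Light wooden rest, fixed: plate 140 (its x) x 76 (its y) x 6 mm thick with a raised rail at each x end (8 mm wide, 5 mm higher than the plate), 124 mm clear between the rails. Origin: centre of its underside on the bench. The housing lies on the plate with its long side along the rest's x.
- case: White parts case with a sliding cover, fixed: outside 98 (its x) x 150 (its y) x 39 mm high, inside 88 x 140 mm, floor 4 mm thick, 28 mm from inner floor to cover. Origin: centre of its underside on the bench. The cover slides along the case's +y to open and then sticks out over that end.
- cover (a joint): Travel of the case's grey cover, in m: 0 fully shut, growing as it slides along the case's +y; stop at 0.13, where the case is open from its -y end wall to 60 mm beyond its centre. It stays where it is left (about 1.2 N to move). It starts shut or up to 25 mm open.
- cover_grip (a point): Centre of the grip bar on top of the cover: 44 (case x) x 14 (case y) x 22 mm high. The cover's top is 36 mm above the bench, this point 47 mm, the bar's top 58 mm. With the cover shut the bar is above the middle of the case; it moves with the cover.
Not all that is in view belongs to the job. Leave any green or purple look-alike of the part that bears housing_mid alone. There is more than one size of the rest; the job needs the larger.

How it is judged:
By the outcome, as a careful person would: the job done as asked, in the order asked, and still so for the second after the job is handed in, with the robot touching nothing.
It also fails if it takes over 134 s, if anything falls off the work surface, if the arm or the gripper's body presses on something with over 40 N, if the wrist force passes 120 N, or if a joint passes its speed limit or range.

## Robot

A 6-joint arm with a two-finger parallel gripper is mounted at the origin on the work surface. World frame = base frame: x ahead of the robot, y to its left, z up, the work surface at z = 0. Lengths are in mm, angles in rad, forces in N, time in s.
With the tool pointing down it reaches from about 350 to 875 mm from the base axis. Payload 4.2 kg.
Tool frame: the origin (TCP) lies at the very end of the fingers, on their centre line; the grasp point (between the pads) lies 19 mm behind it (arm.grip_point_offset is the distance from the TCP to the grasp point, in mm); z points along the fingers, y is the direction in which the jaws open and shut (so a half turn about z gives the same grasp; the last joint's range is limited). The gripper opens to 85 mm and grips with 20 to 120 N. Pads are 22 mm wide; open, the fingers measure 114 mm over their backs; the gripper's body (76 mm by 85 mm) begins 54 mm behind the grasp point. The pads swing forward as they close: fully open they stand 13 mm farther back than shut.
Start: joints at [-0.921, 0.385, 0.008, 0, -1.194, -0.259], TCP at [238.093, -577.85, 231.312] pointing down, gripper open.
Joint ranges: [-3.14, 3.14], [-1.21, 2.06], [-1.07, 1.41], [-3.16, 2.05], [-2.99, -0.16], [-3.1, 3.1]. Speed limits (rad/s): [2.79, 2.79, 3.14, 3.14, 3.14, 3.14].

## Interface

Orientations are given as a unit quaternion [x, y, z, w].
In Python, from bench import arm gives the robot as it stands.
- The arm moves only by the tool drive_tool, never from a script. Its argument "steps" is a list of rows, each a list of 5 numbers: the shift along the tool's x, y, z in m, then the turn about the tool's z in degrees, then the finger opening in m, from 0 to 0.0854. A call has 1 to 20 rows; each row shifts and turns the commanded pose from where the row before left it, along the tool's axes as they then stand; what a row does not reach is not made up. A row lasts 1/10 s, in which the tool goes at most 50 mm and 8.59 degrees, less where a joint would pass 70% of its speed; a pose out of reach is approached as far as the arm can. A call is refused whole if a number of a shift passes 0.05 or a number of a turn 8.59, either way. A call with a gripper value outside its range is refused whole. The fingers move at their own pace and stop on an object; the grip force is fixed at half the most. Time passes only in rows, so rows that do not move let the fingers close. It gives the time, the measured TCP pose, the force and the opening at its end, in the units of the state.
- arm.read_state(): the state, without advancing time (a new reading comes with each control period).
- arm.get_image(name): name is "scene" or "top"; returns (picture, depth): 480x640x3 uint8, blue, green, red; 480x640 float32, mm along the optical axis (not along the pixel's ray), 0 where there is no reading.
- arm.camera_params(name): a dict with "K" (3x3 intrinsics, pixels), "world_to_cam" (4x4, takes a point from world to camera coordinates). Camera axes: x right, y up, looking along -z (the intrinsics and any distortion apply to the point x, -y, -z); pixel columns grow to the right and rows downward; lengths in mm; the calibration is good to about 2 mm. A picture is of the moment at which its call begins. camera_params takes no time and is no camera call.
- arm.job_done(): hands the job in, once; it reports no verdict.
The state is a dict: "clock": time; "joints": joint angles; "joint_vel": joint speeds; "joint_efforts": joint torques, N m; "position": TCP position; "ee_rot": TCP orientation; "contact_force": force on the tool from outside, world axes, zero at the start; "wrist_torque": the same for the moment, N m; "gripper_width": finger opening in mm.
Only numpy, scipy, OpenCV 4.12 (cv2) and the standard library are available. Lean on these libraries where they do the work, as an engineer would, in place of code of your own. Each camera call takes 0.05 s, during which the arm holds its last target.

## Working session

There is one attempt and no reset: what is moved stays moved. The work goes in short steps, Python scripts to look and compute and a tool call to move; the robot and the scene stay as the last step left them, time stands still between calls to the robot, and variables do not carry over. Pictures are saved under pics/ and viewed, and the job is handed in when it is done.

Besides the shell and the picture viewer there is one more tool, called as name([rows], argument=value, ...), one row to a line, values as JSON. drive_tool: Moves the arm, as the interface text tells. Its arguments: {"type":"object","properties":{"steps":{"type":"array"}},"required":["steps"]}

```bash
ls; mkdir -p pics; python3 - <<'E'
from bench import arm
import cv2,numpy as np
s=arm.read_state();print(s)
for n in("scene","top"):
    im,d=arm.get_image(n);cv2.imwrite(f"pics/{n}0.png",im);np.save(f"pics/{n}0.npy",d)
    p=arm.camera_params(n);print(n,p)
E
```

```text
pics
{'clock': 0.0, 'joints': array([-9.21410767e-01,  3.85553123e-01,  6.61104046e-03, -5.00226453e-04,
       -1.19401641e+00, -2.58563191e-01]), 'joint_vel': array([-0.00137772, -0.00138872, -0.00077714, -0.00081031,  0.00012985,
        0.00135683]), 'joint_efforts': array([ 1.00131520e-04, -3.92287159e+01,  1.88399345e+01,  4.18608338e+00,
       -4.69559236e-03, -8.62824862e-06]), 'position': array([ 237.85955446, -577.32380767,  230.21770158]), 'ee_rot': array([-1.94079272e-01,  9.80985226e-01,  1.07352906e-03, -2.65176468e-04]), 'contact_force': array([ 0.39272439,  0.44676904, -0.4211323 ]), 'wrist_torque': array([ 0.07338742, -0.0301066 ,  0.03973237]), 'gripper_width': 85.32936869545546}
scene {'K': array([[445.38858228,   0.        , 316.93776639],
       [  0.        , 445.38858228, 233.23752129],
       [  0.        ,   0.        ,   1.        ]]), 'world_to_cam': array([[ 2.77791268e-01,  9.60574447e-01, -1.13464575e-02,
        -1.31888121e+02],
       [-5.51073521e-01,  1.69018950e-01,  8.17160063e-01,
         1.88808726e+02],
       [ 7.86860843e-01, -2.20747198e-01,  5.76299131e-01,
        -1.36362065e+03],
       [ 0.00000000e+00,  0.00000000e+00,  0.00000000e+00,
         1.00000000e+00]])}
top {'K': array([[533.81347135,   0.        , 314.22230616],
       [  0.        , 533.81347135, 231.85629444],
       [  0.        ,   0.        ,   1.        ]]), 'world_to_cam': array([[-1.80203506e-02, -9.99836386e-01,  1.57111009e-03,
         1.57400915e+01],
       [ 9.75242856e-01, -1.72306638e-02,  2.20464227e-01,
        -4.49776997e+02],
       [-2.20401085e-01,  5.50505656e-03,  9.75393795e-01,
        -1.38057848e+03],
       [ 0.00000000e+00,  0.00000000e+00,  0.00000000e+00,
         1.00000000e+00]])}
```

View pics/top0.png

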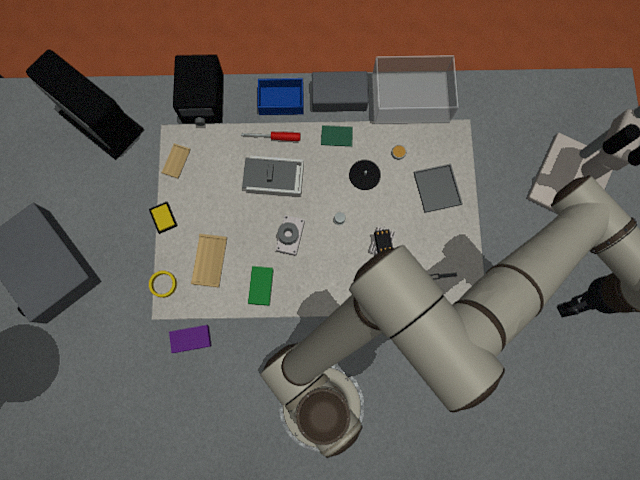

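View pics/scene0.png

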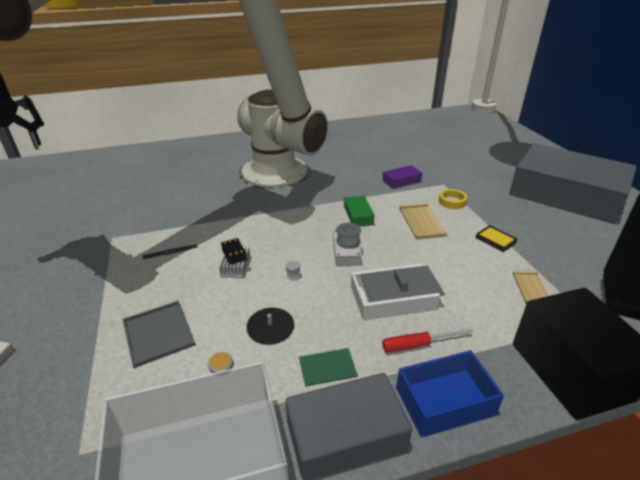

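The piles are at top-view pixels (290,235), spool on housing, and (382,240), module on heat sink. The case is at (273,176), spindle (364,175), tray (437,188), large rest (210,260), small rest (176,160).

```bash
cat > h.py <<'E'
import numpy as np,cv2
from bench import arm
def cloud(name,d):
    p=arm.camera_params(name);K=p["K"];T=np.linalg.inv(p["world_to_cam"])
    v,u=np.mgrid[0:d.shape[0],0:d.shape[1]]
    X=(u-K[0,2])/K[0,0]*d;Y=-(v-K[1,2])/K[1,1]*d
    P=np.stack([X,Y,-d,np.ones_like(d)],-1)@T.T
    P=P[...,:3];P[d==0]=np.nan
    return P
def proj(name,P):
    p=arm.camera_params(name);K=p["K"];W=p["world_to_cam"]
    P=np.atleast_2d(P);c=P@W[:3,:3].T+W[:3,3]
    return np.stack([K[0,0]*c[:,0]/-c[:,2]+K[0,2],K[1,1]*-c[:,1]/-c[:,2]+K[1,2]],-1)
def rect(P,sel):
    q=P[sel][:,:2].astype(np.float32);return cv2.minAreaRect(q)
E
python3 - <<'E'
import cv2,numpy as np
from h import *
im=cv2.imread("pics/top0.png");d=np.load("pics/top0.npy")
P=cloud("top",d)
for u,v in [(290,235),(281,247),(382,240),(437,188),(364,170),(210,260),(176,160),(260,175),(270,170),(298,190),(250,215),(260,285)]:
    print(u,v,P[v,u].round(1))
a=im[130:330,150:350];b=im[130:330,330:530]
cv2.imwrite("pics/za.png",cv2.resize(a,None,fx=3,fy=3,interpolation=cv2.INTER_CUBIC))
cv2.imwrite("pics/zb.png",cv2.resize(b,None,fx=3,fy=3,interpolation=cv2.INTER_CUBIC))
E
```

```text
290 235 [446.4  73.4  32.5]
281 247 [414.   98.   30.9]
382 240 [ 423.5 -172.3   55. ]
437 188 [ 580.6 -340.9    5.8]
364 170 [ 638.3 -137.4    3.8]
210 260 [386.6 294.    3.8]
176 160 [678.4 398.7   2.1]
260 175 [618.4 155.4  33.3]
270 170 [624.  125.7  57.5]
298 190 [571.   50.1  40.1]
250 215 [5.127e+02 1.861e+02 4.000e-01]
260 285 [313.3 155.2  21.8]
```

View pics/za.png

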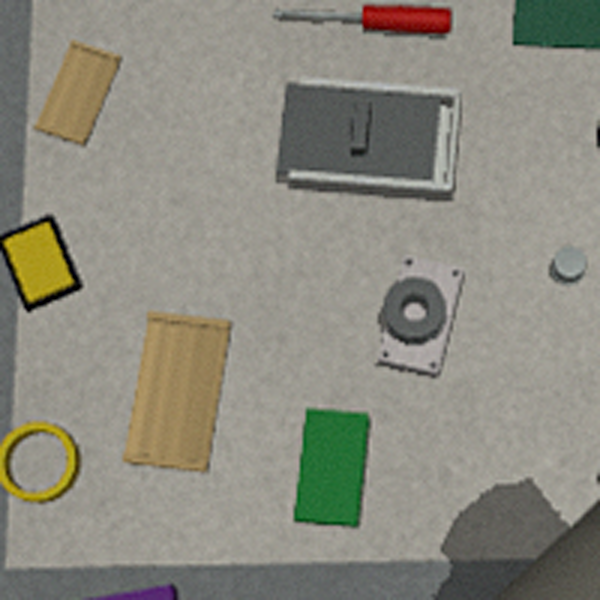

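View pics/zb.png

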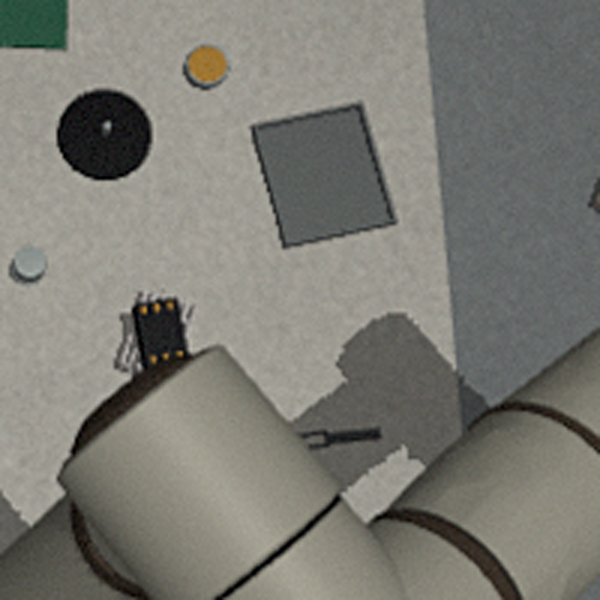

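```bash
cat > fit.py <<'E'
from h import *
from scipy.optimize import minimize
def boxpts(lx,ly,z0,z1,pose,cx=0,cy=0):
    x,y,a=pose;c,s=np.cos(a),np.sin(a)
    return np.array([[x+c*(cx+i*lx/2)-s*(cy+j*ly/2),y+s*(cx+i*lx/2)+c*(cy+j*ly/2),z] for i in(-1,1) for j in(-1,1) for z in(z0,z1)])
def cylpts(r,z0,z1,x,y):
    t=np.linspace(0,2*np.pi,48,endpoint=False)
    return np.array([[x+r*np.cos(k),y+r*np.sin(k),z] for k in t for z in(z0,z1)])
def fit(name,mask,ptsf,p0,steps,S=8,pad=14):
    # mask: full-size 0/1 ; maximise IoU of projected hull, supersampled
    ys,xs=np.nonzero(mask);x0,y0,x1,y1=xs.min()-pad,ys.min()-pad,xs.max()+pad,ys.max()+pad
    m=cv2.resize(mask[y0:y1,x0:x1].astype(np.float32),None,fx=S,fy=S,interpolation=cv2.INTER_LINEAR)
    m=(m>.5).astype(np.uint8)
    def cost(p):
        q=(proj(name,ptsf(p))-[x0,y0]+.5)*S-.5
        h=cv2.convexHull((q*16).astype(np.int32).reshape(-1,1,2))
        r=np.zeros_like(m);cv2.fillConvexPoly(r,h,1,shift=4)
        return 1-(r&m).sum()/max(1,(r|m).sum())
    best=None
    for k in range(3):
        sim=np.array([p0]+[np.array(p0)+np.eye(len(p0))[i]*steps[i]*(1 if k%2==0 else -1) for i in range(len(p0))])
        r=minimize(cost,p0,method="Nelder-Mead",options=dict(initial_simplex=sim,xatol=1e-3,fatol=1e-5,maxiter=400))
        p0=r.x
    return r.x,1-r.fun
def blob(mask,u,v):
    n,l=cv2.connectedComponents(mask.astype(np.uint8),connectivity=4)
    return l==l[v,u]
E
python3 - <<'E'
from fit import *
im=cv2.imread("pics/top0.png");d=np.load("pics/top0.npy");P=cloud("top",d)
# depth noise/bias on bench
sel=P[205:215,230:265].reshape(-1,3);print("bench z",np.nanmean(sel[:,2]),np.nanstd(sel[:,2]))
sel=P[215:225,380:420].reshape(-1,3);print("bench z",np.nanmean(sel[:,2]),np.nanstd(sel[:,2]))
for u,v in[(290,235),(273,176),(364,160),(437,188),(210,260),(212,215),(382,238)]:print(u,v,im[v,u],im[v,u+ 3])
hsv=cv2.cvtColor(im,cv2.COLOR_BGR2HSV)
g=im.max(2)
ref=P.copy()
# tray
m=blob(g<135,437,188);print("tray",m.sum(),fit("top",m,lambda p:boxpts(122,108,0,10,p),[580,-335,1.8],[8,8,.1]))
m=blob(g<90,357,180);m=cv2.morphologyEx(m.astype(np.uint8),cv2.MORPH_CLOSE,np.ones((5,5)));print("spindle",m.sum(),fit("top",m,lambda p:cylpts(45,0,8,*p),[638,-130],[8,8]))
m=blob((hsv[...,1]>70)&(g>120),210,260);print("rest",m.sum(),fit("top",m,lambda p:boxpts(140,76,0,6,p),[386,294,-.1],[8,8,.1]))
cv2.imwrite("pics/m.png",m*255)
z=P[...,2]
m=blob(z>22,260,175);print("case",m.sum(),fit("top",m,lambda p:boxpts(98,150,0,39,p),[612,140,0],[8,8,.1]))
m=blob((g<125)&(z>20),260,180);print("cover",m.sum(),fit("top",m,lambda p:boxpts(88,140,34,36,p),[612,150,0],[8,8,.1]))
m=blob(z>42,290,226);m=cv2.morphologyEx(m.astype(np.uint8),cv2.MORPH_CLOSE,np.ones((9,9)));print("spool",m.sum(),fit("top",m,lambda p:cylpts(28,45,64,*p),[455,75],[8,8]))
m=blob(z>14,290,226);m=cv2.morphologyEx(m.astype(np.uint8),cv2.MORPH_CLOSE,np.ones((5,5)));print("housing",m.sum(),fit("top",m,lambda p:boxpts(100,56,0,30,p),[455,75,-.1],[8,8,.1]))
E
```

```text
bench z 0.9936663119364868 3.1905446419656522
bench z 0.916891862264194 3.332692173997348
290 235 [162 166 170] [92 96 86]
273 176 [88 90 88] [86 84 83]
364 160 [46 45 47] [71 73 73]
437 188 [89 91 89] [90 93 89]
210 260 [ 91 135 158] [ 88 129 150]
212 215 [148 153 159] [149 155 162]
382 238 [36 29 33] [33 32 36]
tray 1693 (array([ 581.68599196, -342.06905962,    1.90274918]), np.float64(0.8108344622737561))
spindle 747 (array([ 624.41598265, -138.05873753]), np.float64(0.9495962127541074))
rest 1395 (array([ 3.87689393e+02,  2.97452202e+02, -1.39717128e-01]), np.float64(0.9610710585391125))
case 1940 (array([ 6.25283752e+02,  1.25966230e+02, -8.80799709e-02]), np.float64(0.8506823173585857))
cover 1492 (array([ 6.22258919e+02,  1.29938037e+02, -6.75281783e-02]), np.float64(0.9093721761678387))
spool 345 (array([449.95463719,  77.68199685]), np.float64(0.9198813056379822))
housing 808 (array([ 4.51990651e+02,  7.39015768e+01, -2.47256886e-01]), np.float64(0.9320598037572846))[ WARN:0@2.013] global loadsave.cpp:1063 imwrite_ Unsupported depth image for selected encoder is fallbacked to CV_8U.
```

```bash
cat > ov.py <<'E'
from fit import *
def wire(img,name,pts,ox,oy,S,col):
    q=((proj(name,pts)-[ox,oy]+.5)*S-.5)
    h=cv2.convexHull(q.astype(np.float32));cv2.polylines(img,[np.int32(h.round())],True,col,1)
def wtop(img,name,pts,ox,oy,S,col):
    q=((proj(name,pts[1::2])-[ox,oy]+.5)*S-.5)
    h=cv2.convexHull(q.astype(np.float32));cv2.polylines(img,[np.int32(h.round())],True,col,1)
E
python3 - <<'E'
from ov import *
im=cv2.imread("pics/top0.png")
S=5
def crop(x0,y0,x1,y1):return cv2.resize(im[y0:y1,x0:x1],None,fx=S,fy=S,interpolation=cv2.INTER_CUBIC)
a=crop(230,145,320,260)
B=boxpts
for pts,c in[(B(98,150,0,39,[625.3,126,-.088]),(0,0,255)),(B(100,56,0,30,[452,73.9,-.247]),(255,0,0)),(cylpts(28,30,64,450,77.7),(0,255,0))]:
    wire(a,"top",pts,230,145,S,c);wtop(a,"top",pts,230,145,S,c)
b=crop(335,145,475,225)
for pts,c in[(B(122,108,0,10,[581.7,-342,1.903]),(0,0,255)),(cylpts(45,0,8,624.4,-138),(255,0,0))]:
    wire(b,"top",pts,335,145,S,c);wtop(b,"top",pts,335,145,S,c)
cv2.imwrite("pics/oa.png",a);cv2.imwrite("pics/ob.png",b)
E
```

```text
(no output)
```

View pics/oa.png

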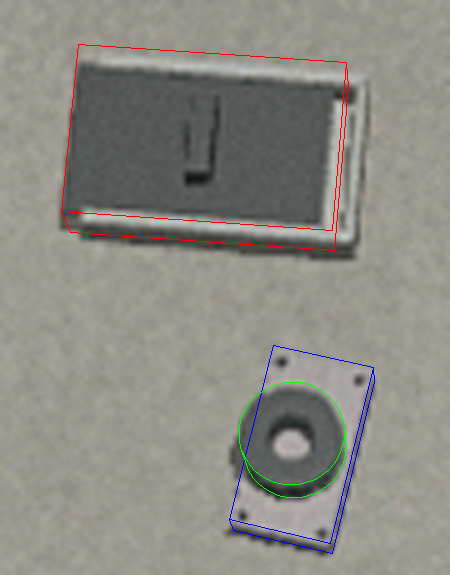

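View pics/ob.png

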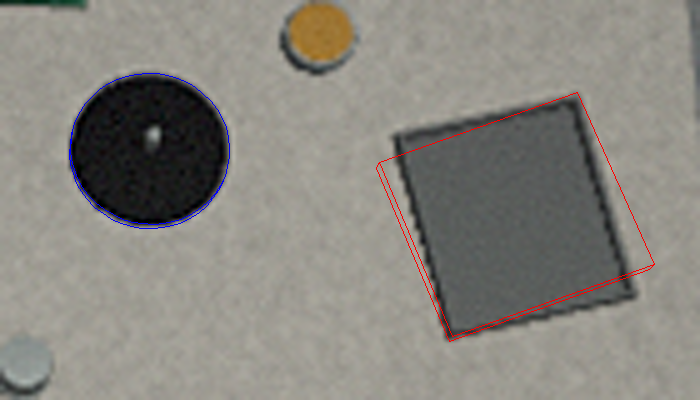

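```bash
python3 - <<'E'
from ov import *
im=cv2.imread("pics/top0.png");g=cv2.GaussianBlur(im,(3,3),.6).max(2)
d=np.load("pics/top0.npy");P=cloud("top",d);z=P[...,2]
m=blob(im.max(2)<125,437,188).astype(np.uint8)
m=cv2.morphologyEx(m,cv2.MORPH_CLOSE,np.ones((5,5)));
print("tray",m.sum(),cv2.minAreaRect(np.argwhere(m)[:,::-1].astype(np.float32)))
for a in(.2,1.4,1.77,.3):
  pt=fit("top",m,lambda p:boxpts(122,108,0,10,p),[580,-340,a],[8,8,.1]);print(pt)
w=((g>172)|(g<125)).astype(np.uint8);w[:, :240]=0
w=cv2.morphologyEx(w,cv2.MORPH_CLOSE,np.ones((3,3)))
m2=blob(w,260,180).astype(np.uint8)
print(m2.sum())
S=5;a=cv2.resize(m2[145:260,230:320]*255,None,fx=S,fy=S,interpolation=cv2.INTER_NEAREST)
b=cv2.resize((np.clip(np.nan_to_num(z),0,80)*3).astype(np.uint8)[145:260,230:320],None,fx=S,fy=S,interpolation=cv2.INTER_NEAREST)
c=cv2.resize(im[145:225,405:475],None,fx=S,fy=S,interpolation=cv2.INTER_CUBIC)
p=boxpts(122,108,0,10,pt[0]);
cv2.imwrite("pics/ma.png",np.hstack([a,b]))
E
```

```text
tray 1673 ((437.4267272949219, 187.73934936523438), (44.9136848449707, 39.28819274902344), 74.29136657714844)
(array([ 5.81578796e+02, -3.41979898e+02,  2.00371981e-01]), np.float64(0.979529757667095))
(array([ 581.3337353 , -342.00179151,    1.63609092]), np.float64(0.8183223483046816))
(array([ 581.26723167, -341.26846137,    1.89895843]), np.float64(0.8116603703264497))Traceback (most recent call last):
  File "<stdin>", line 8, in <module>
  File "fit.py", line 22, in fit
    r=minimize(cost,p0,method="Nelder-Mead",options=dict(initial_simplex=sim,xatol=1e-3,fatol=1e-5,maxiter=400))
    res = _minimize_neldermead(fun, x0, args, callback, bounds=bounds,
                               **options)
    fsim[j] = func(sim[j])
              ~~~~^^^^^^^^
    fx = function(np.copy(x), *(wrapper_args + args))
  File "fit.py", line 15, in cost
    q=(proj(name,ptsf(p))-[x0,y0]+.5)*S-.5
       ~~~~^^^^^^^^^^^^^^
  File "h.py", line 11, in proj
    p=arm.camera_params(name);K=p["K"];W=p["world_to_cam"]
ValueError: time passes only in moves, steps and waits
```

```bash
python3 - <<'E'
s=open('h.py').read().replace('arm.camera_params(name)','cp(name)').replace('def cloud','''import functools
C={"scene":dict(K=np.array([[445.38858228,0,316.93776639],[0,445.38858228,233.23752129],[0,0,1]]),world_to_cam=np.array([[2.77791268e-01,9.60574447e-01,-1.13464575e-02,-1.31888121e+02],[-5.51073521e-01,1.69018950e-01,8.17160063e-01,1.88808726e+02],[7.86860843e-01,-2.20747198e-01,5.76299131e-01,-1.36362065e+03],[0,0,0,1]])),
"top":dict(K=np.array([[533.81347135,0,314.22230616],[0,533.81347135,231.85629444],[0,0,1]]),world_to_cam=np.array([[-1.80203506e-02,-9.99836386e-01,1.57111009e-03,1.57400915e+01],[9.75242856e-01,-1.72306638e-02,2.20464227e-01,-4.49776997e+02],[-2.20401085e-01,5.50505656e-03,9.75393795e-01,-1.38057848e+03],[0,0,0,1]]))}
def cp(n):return C[n]
def cloud''',1)
open('h.py','w').write(s)
E
python3 - <<'E'
from ov import *
im=cv2.imread("pics/top0.png");g=cv2.GaussianBlur(im,(3,3),.6).max(2)
d=np.load("pics/top0.npy");P=cloud("top",d);z=P[...,2]
w=((g>174)|(g<125)).astype(np.uint8);w[:, :240]=0
m2=blob(w,260,180).astype(np.uint8)
S=5;a=cv2.resize(m2[145:260,230:320]*255,None,fx=S,fy=S,interpolation=cv2.INTER_NEAREST)
b=cv2.resize((np.clip(np.nan_to_num(z),0,80)*3).astype(np.uint8)[145:260,230:320],None,fx=S,fy=S,interpolation=cv2.INTER_NEAREST)
cv2.imwrite("pics/ma.png",np.hstack([a,b]))
for dz in (8,20,30):
  m=blob(z>dz,260,175);print(dz,m.sum())
E
```

```text
8 2044
20 1957
30 1845
```

View pics/ma.png

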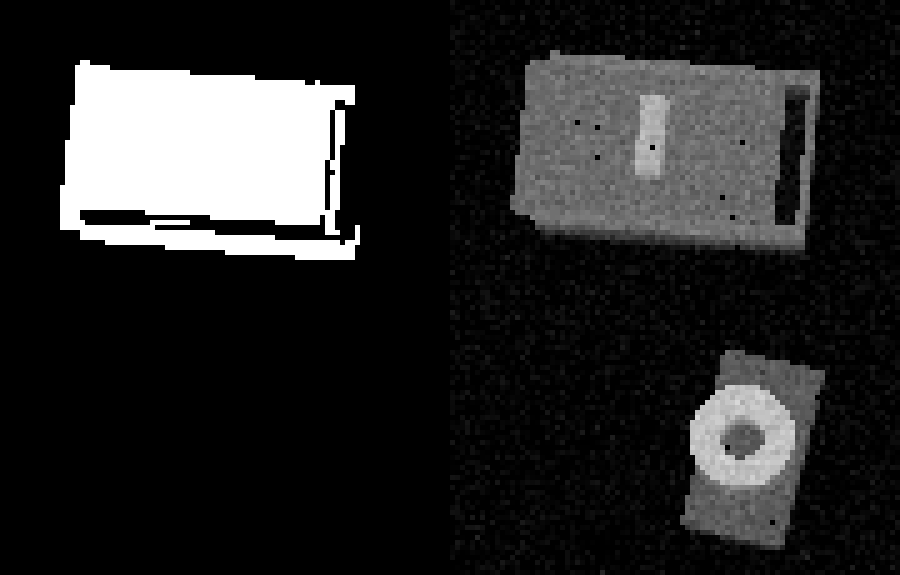

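```bash
cat > case.py <<'E'
from ov import *
from scipy.optimize import minimize
def fitcase(mask,p0,S=8,x0=225,y0=135,x1=330,y1=215):
    m=(cv2.resize(mask[y0:y1,x0:x1].astype(np.float32),None,fx=S,fy=S,interpolation=cv2.INTER_LINEAR)>.5).astype(np.uint8)
    def hull(r,pts):
        q=(proj("top",pts)-[x0,y0]+.5)*S-.5
        cv2.fillConvexPoly(r,cv2.convexHull((q*16).astype(np.int32).reshape(-1,1,2)),1,shift=4)
    def cost(p):
        r=np.zeros_like(m)
        hull(r,boxpts(98,150,22,39,p[:3]))
        hull(r,boxpts(p[4],20,33,36,p[:3],cy=65+p[3]))
        return 1-(r&m).sum()/(r|m).sum()
    p0=np.array(p0,float)
    for k in range(4):
        st=np.array([6,6,.08,6,4])*(1 if k%2==0 else -1)
        sim=np.vstack([p0]+[p0+np.eye(5)[i]*st[i] for i in range(5)])
        r=minimize(cost,p0,method="Nelder-Mead",options=dict(initial_simplex=sim,xatol=1e-3,fatol=1e-6,maxiter=900));p0=r.x
    return p0,1-r.fun
E
python3 - <<'E'
from case import *
im=cv2.imread("pics/top0.png")
d=np.load("pics/top0.npy");P=cloud("top",d);z=np.nan_to_num(P[...,2],nan=30)
m=blob(z>22,260,175).astype(np.uint8)
# fill slot by closing
m=cv2.morphologyEx(m,cv2.MORPH_CLOSE,np.ones((9,9)))
p,q=fitcase(m,[605,118,-.07,15,84]);print("case",p.round(3),q)
# bar
b=blob(z>46,271,170).astype(np.uint8);pb=fit("top",b,lambda p:boxpts(44,14,47,58,p),[620,130,p[2]],[5,5,.05]);print("bar",b.sum(),pb)
zz=P[...,2]
print("bar z",np.nanmedian(zz[b>0]))
s=blob(z>47,290,226).astype(np.uint8);s=cv2.morphologyEx(s,cv2.MORPH_CLOSE,np.ones((11,11)));sp=fit("top",s,lambda p:cylpts(28,47,64,*p),[450,78],[6,6]);print("spool",s.sum(),sp,np.nanmedian(zz[(s>0)&(z>47)]))
h=blob(z>15,290,226).astype(np.uint8);h=cv2.morphologyEx(h,cv2.MORPH_CLOSE,np.ones((5,5)))
# union housing+spool
def hpts(p): return boxpts(100,56,15,30,p)
hh=h.copy()
print("housing",h.sum(),fit("top",hh,hpts,[452,74,-.2],[6,6,.08]))
S=5;x0,y0=230,145
for nm,src in(("oa",im),("od",cv2.cvtColor((np.clip(z,0,80)*3).astype(np.uint8),cv2.COLOR_GRAY2BGR))):
    a=cv2.resize(src[145:260,230:320],None,fx=S,fy=S,interpolation=cv2.INTER_CUBIC)
    for pts,c in[(boxpts(98,150,0,39,p[:3]),(0,0,255)),(boxpts(44,14,36,58,p[:3],cy=p[3]),(255,255,0)),(cylpts(28,30,64,*sp[0]),(0,255,0))]:
        wire(a,"top",pts,x0,y0,S,c);wtop(a,"top",pts,x0,y0,S,c)
    cv2.imwrite(f"pics/{nm}2.png",a)
o=np.hstack([cv2.imread("pics/oa2.png"),cv2.imread("pics/od2.png")[:,:350]]);cv2.imwrite("pics/o2.png",o)
E
```

```text
case [ 6.19421e+02  1.13935e+02 -1.02000e-01  1.26300e+01  8.95460e+01] 0.9777226988037638
bar 89 (array([ 6.20624968e+02,  1.26489966e+02, -8.34540333e-02]), np.float64(0.8935860058309038))
bar z 57.501330827896254
spool 339 (array([449.36937648,  77.62633232]), np.float64(0.9115279241306639)) 63.92376701955163
housing 805 (array([ 4.50550883e+02,  7.36760707e+01, -2.48947778e-01]), np.float64(0.9418233280422269))
```

View pics/o2.png

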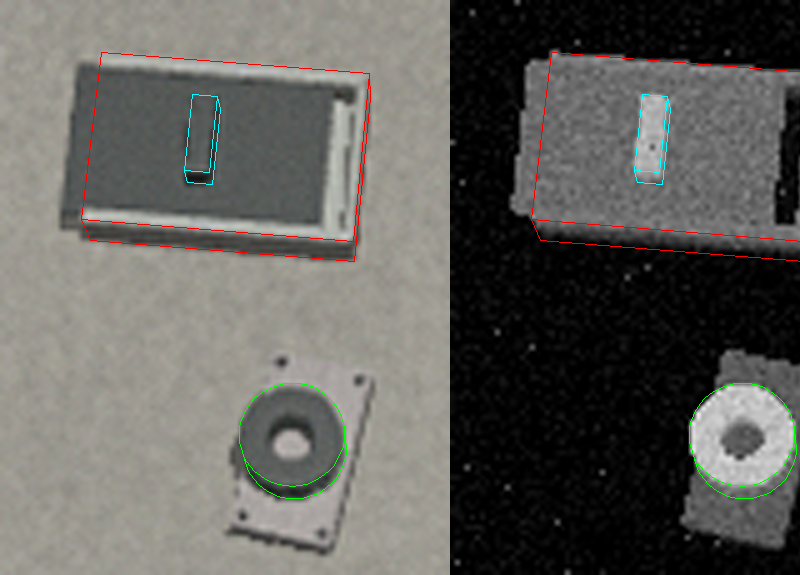

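drive_tool([
  [-0.0262,0.0309,0,0,0.085],
  [-0.0262,0.0309,0,0,0.085],
  [-0.0262,0.0309,0,0,0.085],
  [-0.0262,0.0309,0,0,0.085],
  [-0.0262,0.0309,0,0,0.085],
  [-0.0262,0.0309,0,0,0.085],
  [-0.0262,0.0309,0,0,0.085],
  [-0.0262,0.0309,0,0,0.085],
  [-0.0262,0.0309,0,0,0.085],
  [-0.0262,0.0309,0,0,0.085],
  [-0.0262,0.0309,0,0,0.085],
  [-0.0262,0.0309,0,0,0.085],
  [-0.0262,0.0309,0,0,0.085],
  [-0.0262,0.0309,0,0,0.085],
  [-0.0262,0.0309,0,0,0.085],
  [-0.0262,0.0309,0,0,0.085],
  [-0.0262,0.0309,0,0,0.085],
])

```text
clock: 1.8
position: [449.7, 79.2, 231.2]
ee_rot: [-0.194, 0.981, 0.0, -0.0]
contact_force: [0.5, -0.8, -0.2]
gripper_width: 85.2
```

drive_tool([
  [0,0,0.02,7.3,0.085],
  [0,0,0.02,7.3,0.085],
  [0,0,0.02,7.3,0.085],
  [0,0,0.02,7.3,0.085],
  [0,0,0.02,7.3,0.085],
  [0,0,0,0,0.085],
  [0,0,0,0,0.085],
])

```text
clock: 2.5
position: [449.9, 77.4, 131.4]
ee_rot: [0.121, 0.993, -0.0, -0.0]
contact_force: [-0.5, -0.1, 0.4]
gripper_width: 84.8
```

drive_tool([
  [0,0,0.04,0,0.085],
  [0,0,0.03,0,0.085],
  [0,0,0.018,0,0.085],
  [0,0,0.007,0,0.085],
  [0,0,0,0,0.085],
  [0,0,0,0,0.04],
  [0,0,0,0,0.04],
  [0,0,0,0,0.04],
  [0,0,0,0,0.04],
  [0,0,0,0,0.04],
  [0,0,0,0,0.04],
])

```text
clock: 3.6
position: [451.2, 78.3, 38.2]
ee_rot: [0.122, 0.992, 0.001, 0.002]
contact_force: [-2.3, 0.2, 6.4]
gripper_width: 52.3
```

```bash
python3 - <<'E'
from fit import *
im,d=arm.get_image("top");cv2.imwrite("pics/top1.png",im);np.save("pics/top1.npy",d)
s,_=arm.get_image("scene");cv2.imwrite("pics/sc1.png",np.vstack([s[160:310,180:480]]).repeat(2,0).repeat(2,1))
print(arm.read_state()["position"],arm.read_state()["gripper_width"])
cv2.imwrite("pics/z1.png",cv2.resize(im[150:290,250:430],None,fx=4,fy=4,interpolation=cv2.INTER_CUBIC))
E
```

```text
[451.20471104  78.35699494  38.17391203] 52.32698111994129
```

View pics/z1.png

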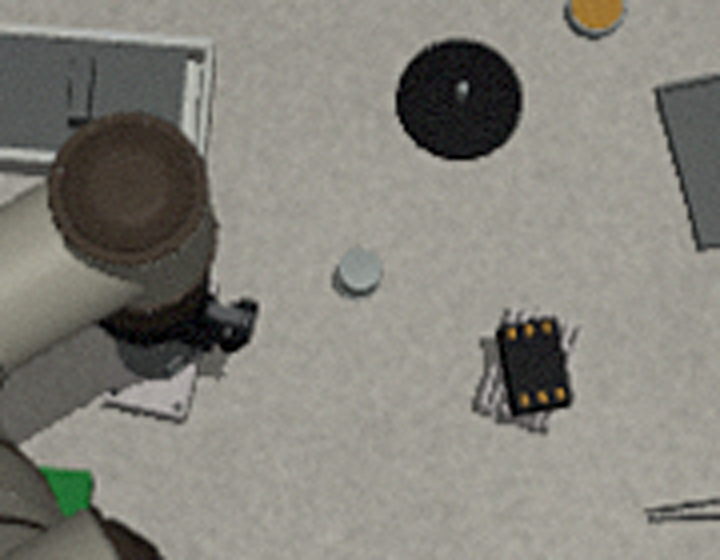

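View pics/sc1.png

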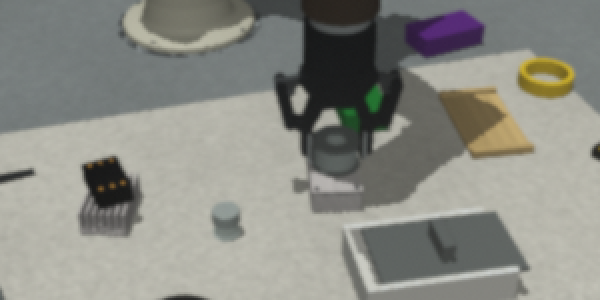

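The gripper sits around the spool; the module and fins are visible at zoom (533,365). The grip width of 52 mm with a slight upward push needs a settle check.

drive_tool([
  [0,0,0,0,0.04],
  [0,0,0,0,0.04],
  [0,0,0,0,0.04],
])

```text
clock: 4.0
position: [451.2, 78.3, 38.2]
ee_rot: [0.122, 0.992, 0.001, 0.002]
contact_force: [-1.0, 1.2, 6.0]
gripper_width: 52.7
```

drive_tool([
  [0,0,-0.005,0,0.04],
  [0,0,-0.01,0,0.04],
  [0,0,-0.02,0,0.04],
  [0,0,-0.02,0,0.04],
  [0,0,0,0,0.04],
])

```text
clock: 4.5
position: [451.6, 78.3, 94.2]
ee_rot: [0.123, 0.992, 0.002, 0.003]
contact_force: [0.6, 0.6, -2.2]
gripper_width: 52.5
```

```bash
python3 - <<'E'
from fit import *
s,_=arm.get_image("scene");cv2.imwrite("pics/sc2.png",cv2.resize(s[180:290,280:400],None,fx=5,fy=5,interpolation=cv2.INTER_CUBIC))
E
```

```text
(no output)
```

View pics/sc2.png

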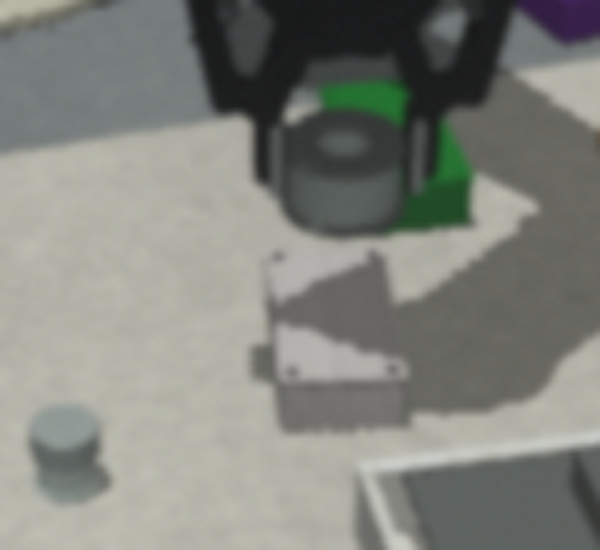

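drive_tool([
  [-0.02775,-0.02084,0,0,0.04],
  [-0.02775,-0.02084,0,0,0.04],
  [-0.02775,-0.02084,0,0,0.04],
  [-0.02775,-0.02084,0,0,0.04],
  [-0.02775,-0.02084,0,0,0.04],
  [-0.02775,-0.02084,0,0,0.04],
  [-0.02775,-0.02084,0,0,0.04],
  [-0.02775,-0.02084,0,0,0.04],
  [0,0,0,0,0.04],
  [0,0,0,0,0.04],
])

```text
clock: 5.55
position: [623.2, -138.9, 89.1]
ee_rot: [0.124, 0.992, 0.0, -0.002]
contact_force: [-0.3, 0.0, -2.3]
gripper_width: 52.3
```

```bash
python3 - <<'E'
from ov import *
s,ds=arm.get_image("scene");t,dt=arm.get_image("top")
np.save("pics/sc3.npy",ds)
p=arm.read_state()["position"];print(p)
S=4
def mk(n,im,x0,y0,x1,y1):
    a=cv2.resize(im[y0:y1,x0:x1],None,fx=S,fy=S,interpolation=cv2.INTER_CUBIC)
    wire(a,n,cylpts(45,0,8,624.4,-138),x0,y0,S,(255,0,0));wire(a,n,cylpts(4,0,32,624.4,-138),x0,y0,S,(255,0,0))
    z=p[2]-8.2
    wire(a,n,cylpts(28,z,z+34,p[0],p[1]),x0,y0,S,(0,255,0));wtop(a,n,cylpts(28,z,z+34,p[0],p[1]),x0,y0,S,(0,255,0))
    return a
cv2.imwrite("pics/s3.png",mk("scene",s,210,210,330,350))
cv2.imwrite("pics/t3.png",mk("top",t,310,120,420,250))
E
```

```text
[ 623.0835224  -137.76030272   90.07992779]
```

View pics/s3.png

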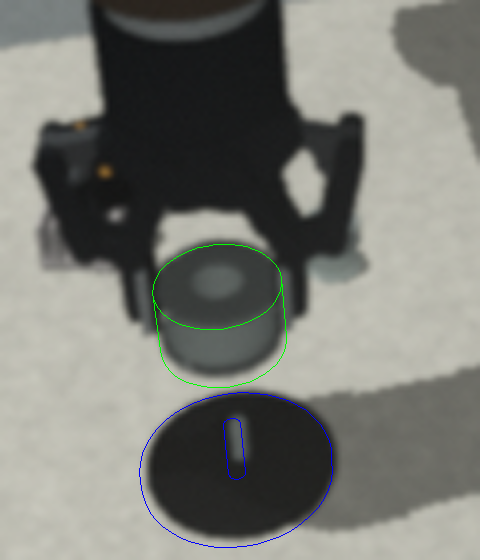

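View pics/t3.png

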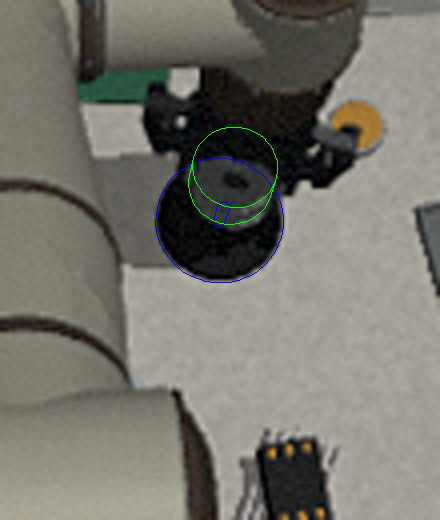

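drive_tool([
  [-0.004,0.001,0.02,0,0.04],
  [0,0,0.02,0,0.04],
  [0,0,0.015,0,0.04],
  [0,0,0.01,0,0.04],
  [0,0,0.003,0,0.04],
  [0,0,0,0,0.04],
])

```text
clock: 6.25
position: [628.6, -138.1, 23.2]
ee_rot: [0.123, 0.992, -0.0, -0.0]
contact_force: [-0.1, -0.4, -2.4]
gripper_width: 52.4
```

drive_tool([
  [0,0,0.002,0,0.04],
  [0,0,0.001,0,0.04],
])

```text
clock: 6.45
position: [629.1, -138.3, 21.1]
ee_rot: [0.123, 0.992, 0.0, 0.001]
contact_force: [0.2, -0.6, -2.3]
gripper_width: 52.1
```

drive_tool([
  [0,0,0.002,0,0.04],
  [0,0,0.0,0,0.04],
])

```text
clock: 6.65
position: [628.5, -138.3, 18.4]
ee_rot: [0.123, 0.992, 0.0, 0.0]
contact_force: [0.5, -0.0, -2.5]
gripper_width: 52.2
```

drive_tool([
  [0,0,0.0015,0,0.04],
  [0,0,0.0,0,0.04],
])

```text
clock: 6.85
position: [628.5, -138.3, 16.6]
ee_rot: [0.123, 0.992, 0.0, -0.0]
contact_force: [-0.5, 0.6, -2.2]
gripper_width: 52.5
```

drive_tool([
  [0,0,0.001,0,0.04],
  [0,0,0.0,0,0.04],
])

```text
clock: 7.05
position: [628.7, -138.4, 16.4]
ee_rot: [0.123, 0.992, -0.0, 0.0]
contact_force: [-1.2, 0.5, 1.5]
gripper_width: 52.7
```

```bash
python3 - <<'E'
from ov import *
s,ds=arm.get_image("scene")
cv2.imwrite("pics/s4.png",cv2.resize(s[230:360,210:330],None,fx=4,fy=4,interpolation=cv2.INTER_CUBIC))
E
```

```text
(no output)
```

View pics/s4.png

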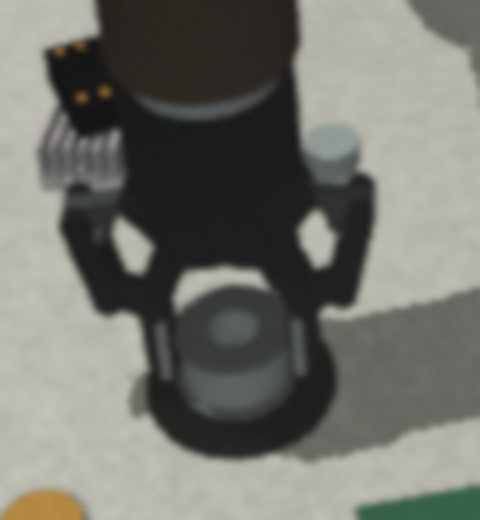

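drive_tool([
  [0,0,0,0,0.075],
  [0,0,0,0,0.075],
  [0,0,0,0,0.075],
  [0,0,0,0,0.075],
  [0,0,-0.01,0,0.075],
  [0,0,-0.03,0,0.075],
  [0,0,-0.04,0,0.06],
  [0,0,-0.04,0,0.04],
  [0,0,0,0,0.03],
])

```text
clock: 8.0
position: [632.9, -138.9, 144.0]
ee_rot: [0.122, 0.992, -0.0, 0.007]
contact_force: [1.0, 0.3, 0.9]
gripper_width: 32.1
```

```bash
python3 - <<'E'
from ov import *
t,d=arm.get_image("top");cv2.imwrite("pics/top5.png",t);np.save("pics/top5.npy",d)
cv2.imwrite("pics/t5.png",cv2.resize(t[120:270,250:450],None,fx=4,fy=4,interpolation=cv2.INTER_CUBIC))
P=cloud("top",d);z=np.nan_to_num(P[...,2],nan=20)
z1=np.nan_to_num(cloud("top",np.load("pics/top1.npy"))[...,2],nan=20)
for nm,z in(("now",z),("prev",z1)):
    m=blob(z>42,382,240).astype(np.uint8);r=fit("top",m,lambda p:boxpts(60,40,42,52,p),[430,-172,.2],[6,6,.1]);print(nm,m.sum(),r)
    zz=z.copy();h=blob(cv2.morphologyEx((z>8).astype(np.uint8),cv2.MORPH_CLOSE,np.ones((5,5))),382,240).astype(np.uint8);print(h.sum())
    cv2.imwrite(f"pics/hs_{nm}.png",cv2.resize(np.clip(z*4,0,255).astype(np.uint8)[215:275,350:420],None,fx=6,fy=6,interpolation=cv2.INTER_NEAREST))
E
```

```text
now 344 (array([ 4.23720725e+02, -1.77486794e+02,  1.50929844e-01]), np.float64(0.9443046759781383))
44335
prev 348 (array([ 4.23720512e+02, -1.77400624e+02,  1.33843321e-01]), np.float64(0.9520836043536707))
597
```

View pics/t5.png

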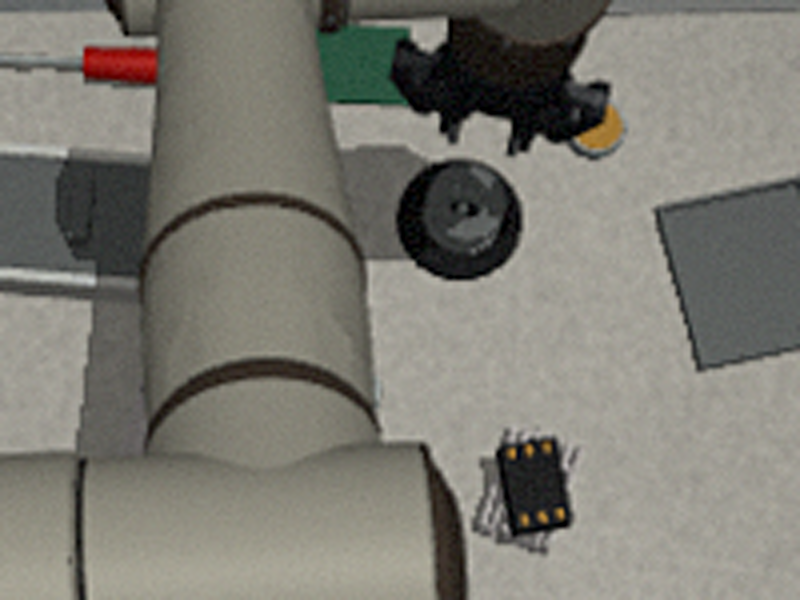

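View pics/hs_prev.png

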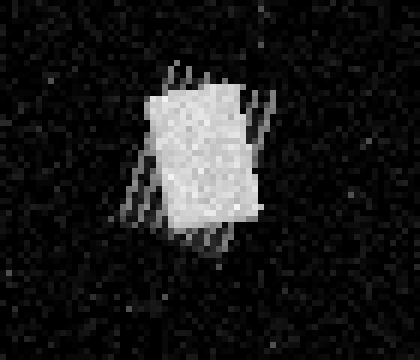

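drive_tool([
  [0.0103,0.0364,0,0,0.04],
  [0.0103,0.0364,0,0,0.04],
  [0.0103,0.0364,0,0,0.04],
  [0.0103,0.0364,0,0,0.04],
  [0.0103,0.0364,0,0,0.04],
  [0.0103,0.0364,0,0,0.04],
  [0.0103,0.0364,0,0,0.04],
  [0,0,0.03,-8.5,0.034],
  [0,0,0.01,0,0.034],
  [0,0,0,0,0.034],
])

```text
clock: 9.05
position: [618.9, 125.4, 93.1]
ee_rot: [0.051, 0.999, -0.001, -0.003]
contact_force: [0.2, -0.4, 0.2]
gripper_width: 34.1
```

```bash
python3 - <<'E'
from ov import *
s,ds=arm.get_image("scene");st=arm.read_state();print(st["position"],st["ee_rot"],st["gripper_width"])
t,_=arm.get_image("top")
def mk(n,im,x0,y0,x1,y1,S):
    a=cv2.resize(im[y0:y1,x0:x1],None,fx=S,fy=S,interpolation=cv2.INTER_CUBIC)
    for pts,c in[(boxpts(98,150,0,39,[619.4,113.9,-.1]),(0,0,255)),(boxpts(44,14,36,58,[619.4,113.9,-.1],cy=12.6),(255,255,0))]:
        wire(a,n,pts,x0,y0,S,c);wtop(a,n,pts,x0,y0,S,c)
    return a
cv2.imwrite("pics/s6.png",mk("scene",s,330,190,470,330,4));cv2.imwrite("pics/t6.png",mk("top",t,220,100,340,220,4))
E
```

```text
[620.15052239 125.42370837  94.77437817] [ 5.04360353e-02  9.98726107e-01 -8.40071953e-04 -1.28984923e-03] 33.85550129123539
```

View pics/s6.png

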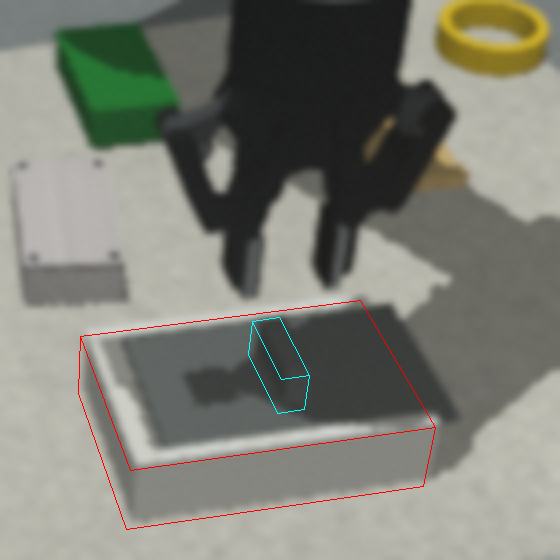

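View pics/t6.png

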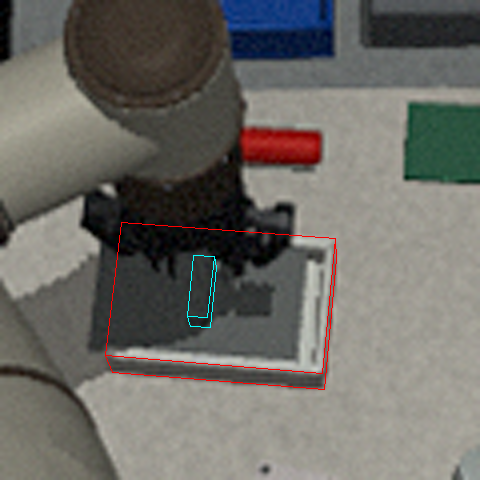

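drive_tool([
  [0,0,0.03,0,0.034],
  [0,0,0.016,0,0.034],
  [0,0,0.004,0,0.034],
  [0,0,0,0,0.034],
  [0,0.008,0,0,0.034],
  [0,0.008,0,0,0.034],
  [0,0,0,0,0.034],
])

```text
clock: 9.85
position: [623.2, 143.8, 47.0]
ee_rot: [0.048, 0.999, 0.001, 0.001]
contact_force: [-0.3, 0.2, -0.5]
gripper_width: 33.7
```

drive_tool([
  [0,0.01,0,0,0.034],
  [0,0.02,0,0,0.034],
  [0,0.02,0,0,0.034],
  [0,0.02,0,0,0.034],
  [0,0.02,0,0,0.034],
  [0,0.01,0,0,0.034],
  [0,0.004,0,0,0.034],
  [0,0,0,0,0.034],
])

```text
clock: 10.65
position: [632.3, 246.8, 45.4]
ee_rot: [0.049, 0.999, 0.0, -0.0]
contact_force: [0.2, -0.6, 0.1]
gripper_width: 33.9
```

```bash
python3 - <<'E'
from ov import *
s,ds=arm.get_image("scene")
cv2.imwrite("pics/s7.png",cv2.resize(s[180:330,330:490],None,fx=4,fy=4,interpolation=cv2.INTER_CUBIC))
E
```

```text
(no output)
```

View pics/s7.png

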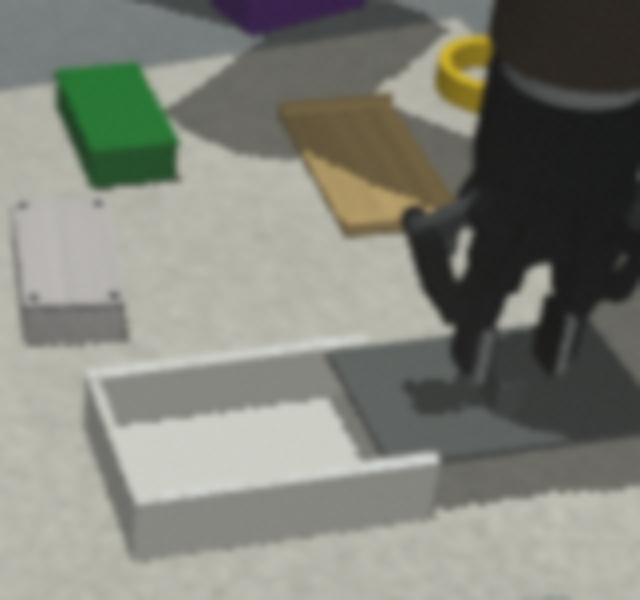

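drive_tool([
  [0,-0.004,0,0,0.034],
  [0,0,-0.03,0,0.034],
  [0,0,-0.05,0,0.04],
  [0.01385,-0.03688,-0.02,0,0.07],
  [0.01385,-0.03688,0,0,0.07],
  [0.01385,-0.03688,0,0,0.07],
  [0.01385,-0.03688,0,0,0.07],
  [0.01385,-0.03688,0,0,0.07],
  [0.01385,-0.03688,0,0,0.07],
  [0.01385,-0.03688,0,0,0.07],
  [0.01385,-0.03688,0,0,0.07],
  [0.01385,-0.03688,0,0,0.07],
  [0.01385,-0.03688,0,0,0.07],
  [0.01385,-0.03688,0,0,0.07],
  [0.01385,-0.03288,0,0,0.07],
  [0,0,0.015,-6.9,0.07],
  [0,0,0.015,-6.9,0.07],
  [0,0,0,0,0.07],
  [0,0,0,0,0.07],
])

```text
clock: 12.6
position: [423.6, -178.7, 116.1]
ee_rot: [-0.07, 0.998, -0.0, -0.0]
contact_force: [1.0, 0.1, -0.5]
gripper_width: 70.1
```

```bash
python3 - <<'E'
from ov import *
s,ds=arm.get_image("scene");st=arm.read_state();print(st["position"],st["ee_rot"],st["gripper_width"])
def mk(n,im,x0,y0,x1,y1,S):
    a=cv2.resize(im[y0:y1,x0:x1],None,fx=S,fy=S,interpolation=cv2.INTER_CUBIC)
    for pts,c in[(boxpts(60,40,30,52,[423.7,-177.4,.14]),(0,0,255))]:
        wire(a,n,pts,x0,y0,S,c);wtop(a,n,pts,x0,y0,S,c)
    return a
cv2.imwrite("pics/s8.png",mk("scene",s,180,170,290,300,4))
t,d=arm.get_image("top");cv2.imwrite("pics/top8.png",t);np.save("pics/top8.npy",d)
cv2.imwrite("pics/t8.png",cv2.resize(t[130:300,150:320],None,fx=3,fy=3,interpolation=cv2.INTER_CUBIC))
E
```

```text
[ 424.11257277 -178.61461576  116.456075  ] [-7.03553398e-02  9.97521858e-01 -1.64664365e-04  4.91452563e-04] 69.9842635706423
```

View pics/s8.png

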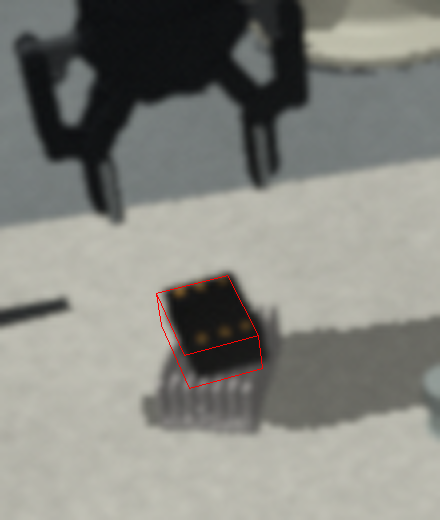

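View pics/t8.png

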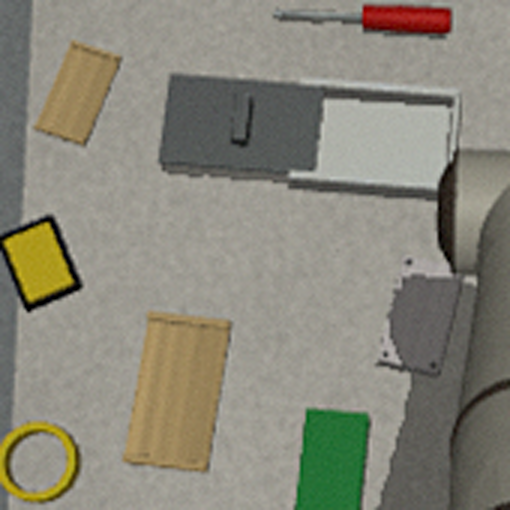

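drive_tool([
  [0,0,0.04,0,0.07],
  [0,0,0.025,0,0.07],
  [0,0,0.012,0,0.06],
  [0,0,0.002,0,0.055],
  [0,0,0,0,0.03],
  [0,0,0,0,0.03],
  [0,0,0,0,0.03],
  [0,0,0,0,0.03],
  [0,0,0,0,0.03],
  [0,0,0,0,0.03],
])

```text
clock: 13.7
position: [424.7, -178.4, 37.7]
ee_rot: [-0.072, 0.997, -0.0, 0.001]
contact_force: [-0.7, 2.4, 5.9]
gripper_width: 38.6
```

drive_tool([
  [0,0,-0.005,0,0.03],
  [0,0,-0.02,0,0.03],
  [0,0,-0.04,0,0.03],
  [0,0,-0.02,0,0.03],
  [0,0,0,0,0.03],
])

```text
clock: 14.2
position: [425.7, -178.7, 124.7]
ee_rot: [-0.072, 0.997, -0.001, 0.003]
contact_force: [0.1, 0.2, -1.8]
gripper_width: 38.5
```

```bash
python3 - <<'E'
from ov import *
s,ds=arm.get_image("scene");st=arm.read_state();print(st["position"],st["ee_rot"],st["gripper_width"])
cv2.imwrite("pics/s9.png",cv2.resize(s[170:300,180:290],None,fx=4,fy=4,interpolation=cv2.INTER_CUBIC))
E
```

```text
[ 424.2223007  -178.40497367  122.84567608] [-7.12099248e-02  9.97460289e-01 -3.68114944e-05  1.45519343e-03] 38.7954026848981
```

View pics/s9.png

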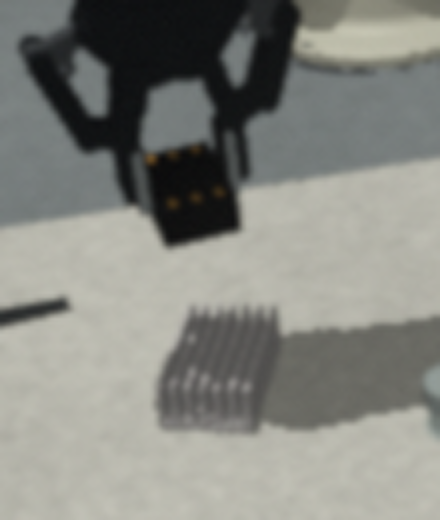

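drive_tool([
  [-0.02582,0.02801,0,0,0.03],
  [-0.02582,0.02801,0,0,0.03],
  [-0.02582,0.02801,0,0,0.03],
  [-0.02582,0.02801,0,0,0.03],
  [-0.02582,0.02801,0,0,0.03],
  [-0.02582,0.02801,0,0,0.03],
  [-0.02582,0.02801,0,0,0.03],
  [-0.02582,0.02801,0,0,0.03],
  [-0.02582,0.02801,0,0,0.03],
  [0,0,0.02,6.95,0.03],
  [0,0,0.02,6.95,0.03],
  [0,0,0.0,0,0.03],
  [0,0,0.0,0,0.03],
])

```text
clock: 15.55
position: [617.1, 103.7, 80.3]
ee_rot: [0.049, 0.999, -0.001, -0.002]
contact_force: [-0.7, 0.0, -1.2]
gripper_width: 38.4
```

```bash
python3 - <<'E'
from ov import *
s,ds=arm.get_image("scene");st=arm.read_state();print(st["position"],st["ee_rot"],st["gripper_width"])
p=st["position"]
def mk(n,im,x0,y0,x1,y1,S):
    a=cv2.resize(im[y0:y1,x0:x1],None,fx=S,fy=S,interpolation=cv2.INTER_CUBIC)
    for pts,c in[(boxpts(88,140,4,32,[619.4,113.9,-.1]),(0,0,255)),(boxpts(60,40,p[2]-8,p[2]+14,[p[0],p[1],-.1]),(0,255,0)),(boxpts(60,40,4,26,[p[0],p[1],-.1]),(255,0,0))]:
        wire(a,n,pts,x0,y0,S,c);wtop(a,n,pts,x0,y0,S,c)
    return a
cv2.imwrite("pics/s10.png",mk("scene",s,330,180,490,330,4))
t,d=arm.get_image("top");cv2.imwrite("pics/top10.png",t);np.save("pics/top10.npy",d)
cv2.imwrite("pics/t10.png",mk("top",t,230,140,400,280,4))
E
```

```text
[617.94307167 103.93051601  81.55794383] [ 4.87321499e-02  9.98811783e-01 -3.41678859e-04 -2.88403378e-04] 38.252455620109586
```

View pics/s10.png

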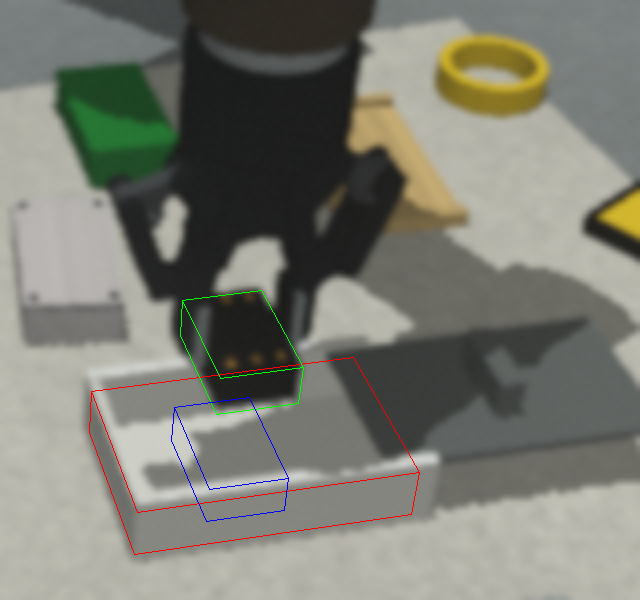

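View pics/t10.png

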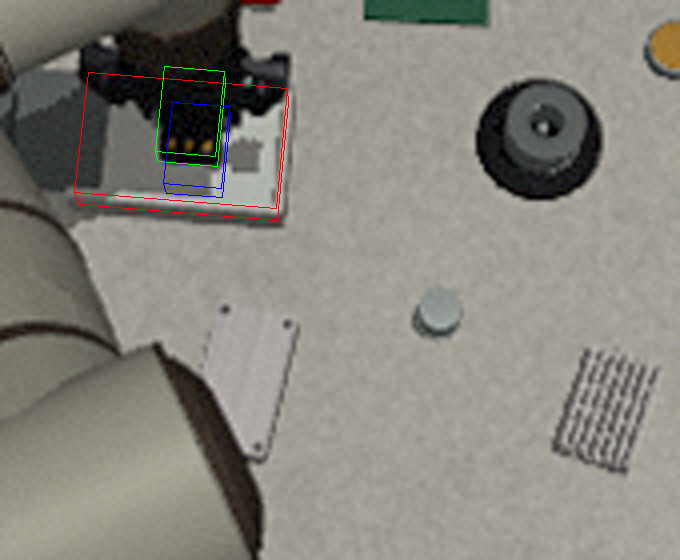

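drive_tool([
  [0,0,0.025,0,0.03],
  [0,0,0.025,0,0.03],
  [0,0,0.01,0,0.03],
  [0,0,0.004,0,0.03],
  [0,0,0,0,0.03],
])

```text
clock: 16.15
position: [618.5, 104.3, 18.4]
ee_rot: [0.049, 0.999, 0.0, 0.0]
contact_force: [0.4, 0.0, -0.9]
gripper_width: 38.1
```

drive_tool([
  [0,0,0.002,0,0.03],
  [0,0,0,0,0.03],
])

```text
clock: 16.35
position: [618.5, 104.5, 16.8]
ee_rot: [0.05, 0.999, 0.0, 0.001]
contact_force: [-0.0, -1.1, -0.9]
gripper_width: 38.3
```

drive_tool([
  [0,0,0.0015,0,0.03],
  [0,0,0,0,0.03],
])

```text
clock: 16.55
position: [618.0, 104.3, 14.6]
ee_rot: [0.05, 0.999, 0.0, 0.0]
contact_force: [0.1, 0.1, -0.5]
gripper_width: 38.4
```

drive_tool([
  [0,0,0.001,0,0.03],
  [0,0,0,0,0.03],
])

```text
clock: 16.75
position: [617.9, 104.2, 13.2]
ee_rot: [0.05, 0.999, -0.0, -0.0]
contact_force: [-0.6, -0.6, -2.1]
gripper_width: 38.6
```

drive_tool([
  [0,0,0.001,0,0.03],
  [0,0,0,0,0.03],
])

```text
clock: 16.95
position: [617.8, 104.2, 12.1]
ee_rot: [0.05, 0.999, -0.0, -0.0]
contact_force: [-0.8, -0.8, -0.7]
gripper_width: 38.2
```

drive_tool([
  [0,0,0.001,0,0.03],
  [0,0,0,0,0.03],
])

```text
clock: 17.15
position: [618.0, 104.3, 11.8]
ee_rot: [0.05, 0.999, -0.0, 0.0]
contact_force: [-2.4, 0.3, 3.1]
gripper_width: 38.7
```

drive_tool([
  [0,0,0,0,0.054],
  [0,0,0,0,0.054],
  [0,0,0,0,0.054],
  [0,0,-0.01,0,0.054],
  [0,0,-0.03,0,0.054],
  [0,0,-0.04,0,0.04],
  [0,0,-0.01,0,0.034],
  [0,0,0,0,0.034],
])

```text
clock: 17.95
position: [619.4, 104.8, 104.4]
ee_rot: [0.05, 0.999, 0.001, 0.003]
contact_force: [0.5, 0.6, 0.5]
gripper_width: 34.2
```

```bash
python3 - <<'E'
from ov import *
s,ds=arm.get_image("scene");st=arm.read_state();print(st["position"],st["ee_rot"],st["gripper_width"])
cv2.imwrite("pics/s11.png",cv2.resize(s[180:330,330:490],None,fx=4,fy=4,interpolation=cv2.INTER_CUBIC))
E
```

```text
[618.06080518 104.39978479 102.27990796] [4.99656914e-02 9.98750436e-01 6.22454148e-04 7.79991674e-04] 34.019637492174574
```

View pics/s11.png

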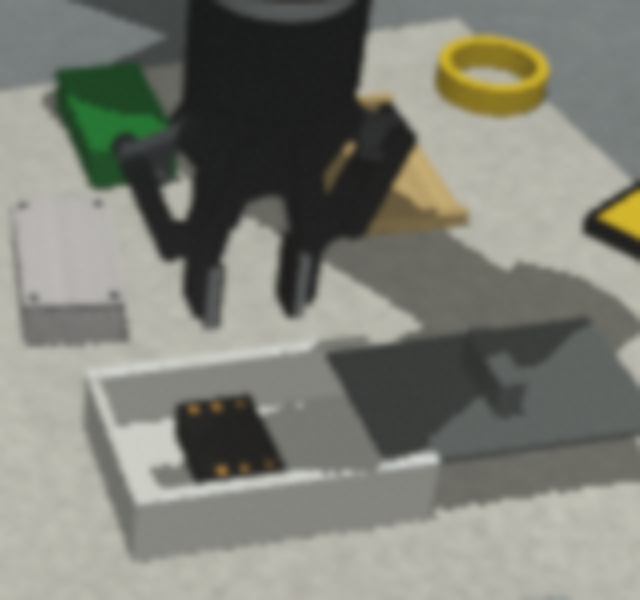

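drive_tool([
  [0,0.033,0,0,0.034],
  [0,0.035,0,0,0.034],
  [0,0.035,0,0,0.034],
  [0,0.03,0,0,0.034],
  [0,0,0,0,0.034],
  [0,0,0.03,0,0.034],
  [0,0,0.015,0,0.034],
  [0,0,0,0,0.034],
])

```text
clock: 18.8
position: [628.5, 234.5, 51.9]
ee_rot: [0.05, 0.999, -0.002, -0.004]
contact_force: [0.7, -1.1, -0.3]
gripper_width: 33.8
```

```bash
python3 - <<'E'
from ov import *
s,ds=arm.get_image("scene");st=arm.read_state();print(st["position"],st["ee_rot"],st["gripper_width"],st["contact_force"])
cv2.imwrite("pics/s12.png",cv2.resize(s[180:330,380:520],None,fx=4,fy=4,interpolation=cv2.INTER_CUBIC))
E
```

```text
[629.99923382 235.1313897   54.05152836] [ 0.05015549  0.99873812 -0.00155125 -0.00204706] 33.88275826213591 [ 0.30517172 -0.48490604  0.09565684]
```

View pics/s12.png

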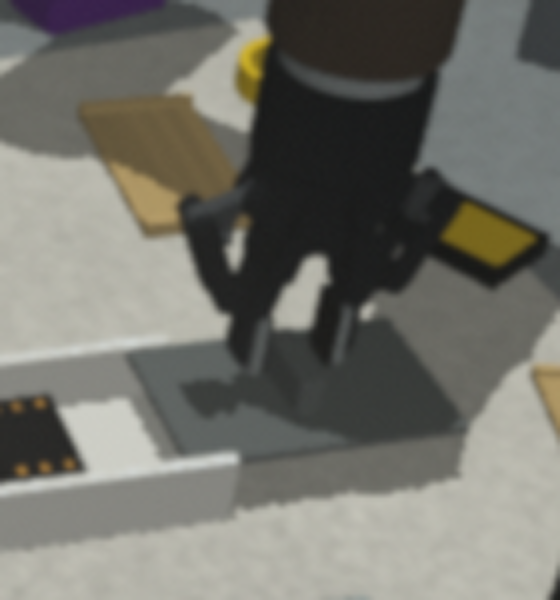

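drive_tool([
  [0,0,0.008,0,0.034],
  [0,-0.005,0,0,0.034],
  [0,-0.015,0,0,0.034],
  [0,-0.02,0,0,0.034],
  [0,-0.02,0,0,0.034],
  [0,-0.02,0,0,0.034],
  [0,-0.02,0,0,0.034],
  [0,-0.012,0,0,0.034],
  [0,-0.008,0,0,0.034],
  [0,0,0,0,0.034],
])

```text
clock: 19.85
position: [618.9, 115.6, 48.4]
ee_rot: [0.051, 0.999, -0.0, -0.0]
contact_force: [-0.7, 0.1, 0.4]
gripper_width: 34.1
```

drive_tool([
  [0,-0.005,0,0,0.034],
  [0,0,0,0,0.034],
])

```text
clock: 20.05
position: [618.5, 112.0, 48.2]
ee_rot: [0.05, 0.999, -0.0, -0.0]
contact_force: [-0.7, -0.9, -0.7]
gripper_width: 33.8
```

drive_tool([
  [0,-0.003,0,0,0.034],
  [0,0,0,0,0.034],
])

```text
clock: 20.25
position: [618.3, 109.3, 48.1]
ee_rot: [0.05, 0.999, -0.0, -0.0]
contact_force: [0.7, 0.3, 0.7]
gripper_width: 34.4
```

drive_tool([
  [0,-0.002,0,0,0.034],
  [0,0,0,0,0.034],
])

```text
clock: 20.45
position: [618.1, 107.3, 48.1]
ee_rot: [0.05, 0.999, -0.0, -0.0]
contact_force: [-0.4, 0.7, 0.4]
gripper_width: 34.3
```

drive_tool([
  [0,-0.002,0,0,0.034],
  [0,0,0,0,0.034],
])

```text
clock: 20.65
position: [618.0, 106.2, 48.1]
ee_rot: [0.05, 0.999, 0.001, 0.0]
contact_force: [-1.3, 5.6, -0.6]
gripper_width: 34.2
```

drive_tool([
  [0,-0.0015,0,0,0.034],
  [0,0,0,0,0.034],
])

```text
clock: 20.85
position: [618.0, 106.1, 48.1]
ee_rot: [0.05, 0.999, 0.002, 0.001]
contact_force: [-1.0, 9.3, -0.8]
gripper_width: 34.0
```

drive_tool([
  [0,-0.0015,0,0,0.034],
  [0,0,0,0,0.034],
])

```text
clock: 21.05
position: [618.1, 106.0, 48.1]
ee_rot: [0.049, 0.999, 0.003, 0.001]
contact_force: [-2.8, 12.4, -1.8]
gripper_width: 34.2
```

```bash
python3 - <<'E'
from ov import *
s,ds=arm.get_image("scene");st=arm.read_state();print(st["position"],st["contact_force"])
cv2.imwrite("pics/s13.png",cv2.resize(s[180:330,330:480],None,fx=4,fy=4,interpolation=cv2.INTER_CUBIC))
E
```

```text
[618.08514973 105.97455076  48.11904664] [-1.84861646 13.76601771 -0.86277147]
```

View pics/s13.png

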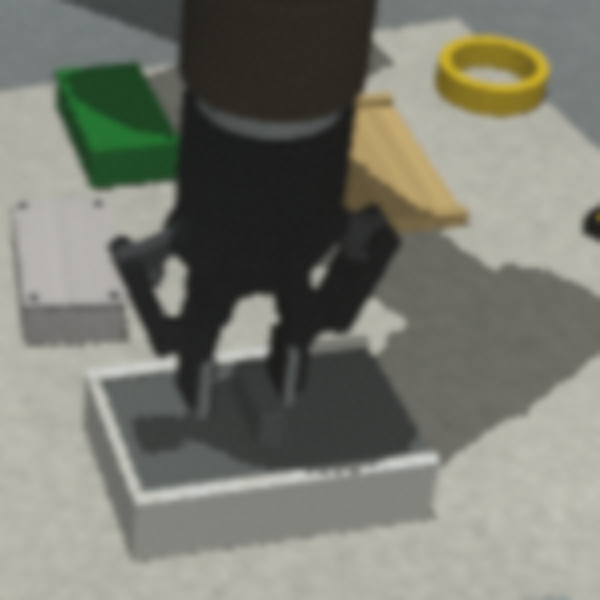

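Cover shut against the stop (12 N). Now measure the heat sink and housing from the earlier top image.

drive_tool([
  [0,0.005,0,0,0.034],
  [0,0.006,0,0,0.034],
  [0,0,-0.03,0,0.034],
  [0,0,-0.05,0,0.034],
  [0,0,0,0,0.034],
])

```text
clock: 21.6
position: [623.5, 114.0, 136.1]
ee_rot: [0.049, 0.999, 0.002, 0.007]
contact_force: [0.5, 0.8, 0.7]
gripper_width: 33.9
```

```bash
python3 - <<'E'
from case import *
t=cv2.imread("pics/top10.png");d=np.load("pics/top10.npy");P=cloud("top",d);z=np.nan_to_num(P[...,2],nan=20)
g=t.max(2)
for th in(8,14):
    m=cv2.morphologyEx((z>th).astype(np.uint8),cv2.MORPH_CLOSE,np.ones((5,5)));m=cv2.morphologyEx(m,cv2.MORPH_OPEN,np.ones((3,3)))
    m=blob(m,382,242).astype(np.uint8);hp=fit("top",m,lambda p:boxpts(76,50,th,30,p),[424,-175,-.3],[6,6,.1]);print("hs",m.sum(),hp)
# housing from top8 image (arm may occlude) & 10
s,d2=arm.get_image("top");cv2.imwrite("pics/top14.png",s);np.save("pics/top14.npy",d2);z2=np.nan_to_num(cloud("top",d2)[...,2],nan=10)
S=4;a=cv2.resize(s[140:300,240:420],None,fx=S,fy=S,interpolation=cv2.INTER_CUBIC)
for pts,c in[(boxpts(76,50,0,30,hp[0]),(0,0,255)),(boxpts(100,56,0,30,[450.5,73.7,-.249]),(255,0,0)),(boxpts(98,150,0,39,[619.4,113.9,-.1]),(0,255,0)),(boxpts(44,14,36,58,[619.4,113.9,-.1]),(0,255,0))]:
    wire(a,"top",pts,240,140,S,c);wtop(a,"top",pts,240,140,S,c)
cv2.imwrite("pics/t14.png",a)
E
```

```text
hs 561 (array([ 4.26995424e+02, -1.77893222e+02, -3.46798120e-01]), np.float64(0.9208722405138446))
hs 524 (array([ 4.28247311e+02, -1.78063415e+02, -3.59358922e-01]), np.float64(0.9472435090929887))
```

View pics/t14.png

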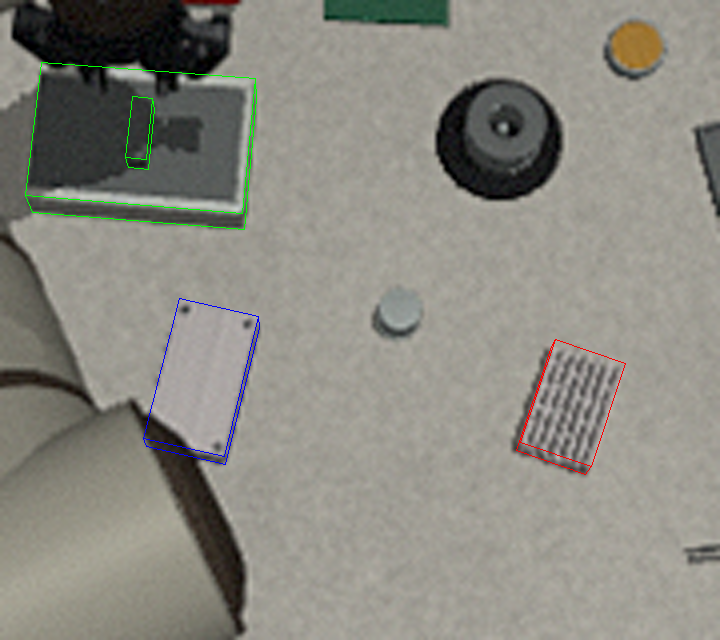

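drive_tool([
  [0.01837,-0.03437,0,0,0.06],
  [0.01837,-0.03437,0,0,0.08],
  [0.01837,-0.03437,0,0,0.08],
  [0.01837,-0.03437,0,0,0.08],
  [0.01837,-0.03437,0,0,0.08],
  [0.01837,-0.03437,0,0,0.08],
  [0.01837,-0.03437,0,0,0.08],
  [0.01837,-0.03437,0,0,0.08],
  [0.01837,-0.03437,0,0,0.08],
  [0,0,0.02,7.15,0.08],
  [0,0,0.02,7.15,0.08],
  [0,0,0,0,0.08],
  [0,0,0,0,0.08],
])

```text
clock: 22.95
position: [423.2, -178.4, 88.1]
ee_rot: [0.172, 0.985, -0.0, -0.001]
contact_force: [0.9, 0.0, 0.8]
gripper_width: 80.2
```

```bash
python3 - <<'E'
from ov import *
s,ds=arm.get_image("scene");st=arm.read_state();print(st["position"],st["ee_rot"],st["gripper_width"],st["clock"])
S=4;a=cv2.resize(s[170:300,180:290],None,fx=S,fy=S,interpolation=cv2.INTER_CUBIC)
pts=boxpts(76,50,0,30,[425,-176.5,-.35]);wire(a,"scene",pts,180,170,S,(0,0,255));wtop(a,"scene",pts,180,170,S,(0,0,255))
cv2.imwrite("pics/s15.png",a)
# housing & case now
t,d=arm.get_image("top");cv2.imwrite("pics/top15.png",t);np.save("pics/top15.npy",d)
cv2.imwrite("pics/t15.png",cv2.resize(t[130:280,230:330],None,fx=S,fy=S,interpolation=cv2.INTER_CUBIC))
E
```

```text
[ 423.89465154 -178.26160364   88.64899984] [ 1.72427877e-01  9.85022126e-01 -1.78032465e-04  8.27208015e-05] 80.20417011308082 23.0
```

View pics/s15.png

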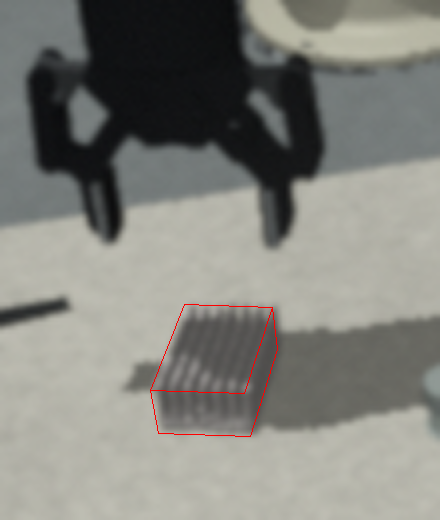

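View pics/t15.png

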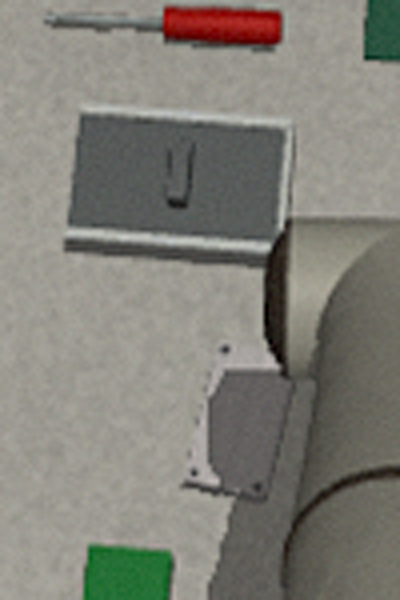

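drive_tool([
  [0,0,0.03,0,0.08],
  [0,0,0.025,0,0.08],
  [0,0,0.015,0,0.07],
  [0,0,0.005,0,0.07],
  [0,0,0.001,0,0.07],
  [0,0,0,0,0.03],
  [0,0,0,0,0.03],
  [0,0,0,0,0.03],
  [0,0,0,0,0.03],
  [0,0,0,0,0.03],
  [0,0,0,0,0.03],
])

```text
clock: 24.15
position: [425.0, -178.1, 13.8]
ee_rot: [0.173, 0.985, 0.0, 0.002]
contact_force: [-0.5, 1.1, 6.4]
gripper_width: 48.4
```

drive_tool([
  [0,0,-0.005,0,0.03],
  [0,0,-0.015,0,0.03],
  [0,0,-0.03,0,0.03],
  [0,0,-0.02,0,0.03],
  [0,0,0,0,0.03],
])

```text
clock: 24.65
position: [425.4, -178.4, 85.1]
ee_rot: [0.174, 0.985, 0.0, 0.003]
contact_force: [0.8, 0.0, -2.3]
gripper_width: 48.7
```

```bash
python3 - <<'E'
from ov import *
s,ds=arm.get_image("scene");st=arm.read_state();print(st["position"],st["ee_rot"],st["gripper_width"],st["contact_force"])
cv2.imwrite("pics/s16.png",cv2.resize(s[170:300,180:290],None,fx=4,fy=4,interpolation=cv2.INTER_CUBIC))
E
```

```text
[ 424.05865291 -178.16209371   83.43876822] [1.73905607e-01 9.84760925e-01 3.41306372e-04 1.62571419e-03] 48.209636918871766 [-0.44046217 -0.28580479 -2.92066256]
```

View pics/s16.png

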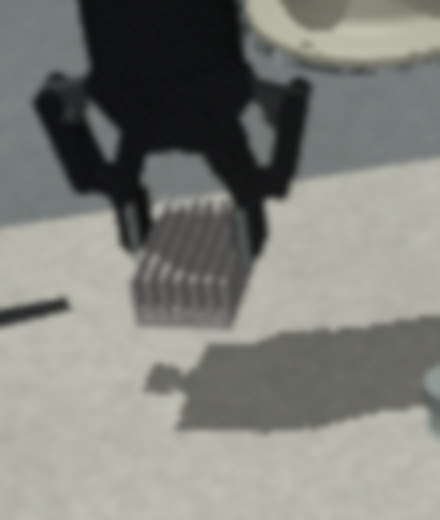

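drive_tool([
  [-0.034,-0.01667,0,0,0.03],
  [-0.034,-0.01667,0,0,0.03],
  [-0.034,-0.01667,0,0,0.03],
  [-0.034,-0.01667,0,0,0.03],
  [-0.034,-0.01667,0,0,0.03],
  [-0.034,-0.01667,0,0,0.03],
  [0,0,0.01,-7.87,0.03],
  [0,0,0.01,-7.87,0.03],
  [0,0,0.01,-7.87,0.03],
  [0,0,0.01,-7.87,0.03],
  [0,0,0,0,0.03],
  [0,0,0,0,0.03],
])

```text
clock: 25.9
position: [580.1, -341.6, 40.7]
ee_rot: [-0.098, 0.995, 0.001, -0.001]
contact_force: [0.7, -0.4, -1.2]
gripper_width: 48.3
```

```bash
python3 - <<'E'
from ov import *
s,ds=arm.get_image("scene");st=arm.read_state();print(st["position"],st["ee_rot"],st["gripper_width"],st["contact_force"])
S=4;p=st["position"]
a=cv2.resize(s[240:380,100:260],None,fx=S,fy=S,interpolation=cv2.INTER_CUBIC)
for pts,c in[(boxpts(122,108,0,10,[581.5,-342,.2]),(0,0,255)),(boxpts(76,50,p[2]-13.8,p[2]+16.2,[p[0],p[1],.2]),(0,255,0))]:
    wire(a,"scene",pts,100,240,S,c);wtop(a,"scene",pts,100,240,S,c)
cv2.imwrite("pics/s17.png",a)
t,d=arm.get_image("top");cv2.imwrite("pics/top17.png",t);np.save("pics/top17.npy",d)
cv2.imwrite("pics/t17.png",cv2.resize(t[130:320,150:330],None,fx=4,fy=4,interpolation=cv2.INTER_CUBIC))
E
```

```text
[ 580.69623201 -341.87751229   41.57310121] [-9.87550522e-02  9.95111548e-01  2.32091719e-04 -6.26473297e-04] 48.582663340174996 [ 1.0020246  -0.37482831 -2.13910063]
```

View pics/s17.png

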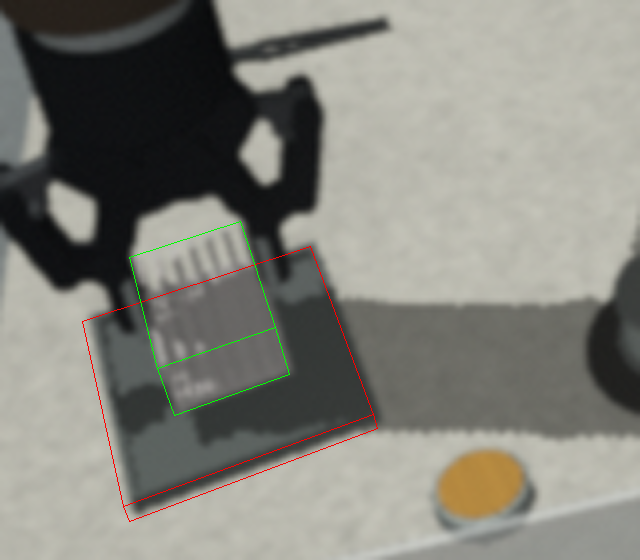

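View pics/t17.png

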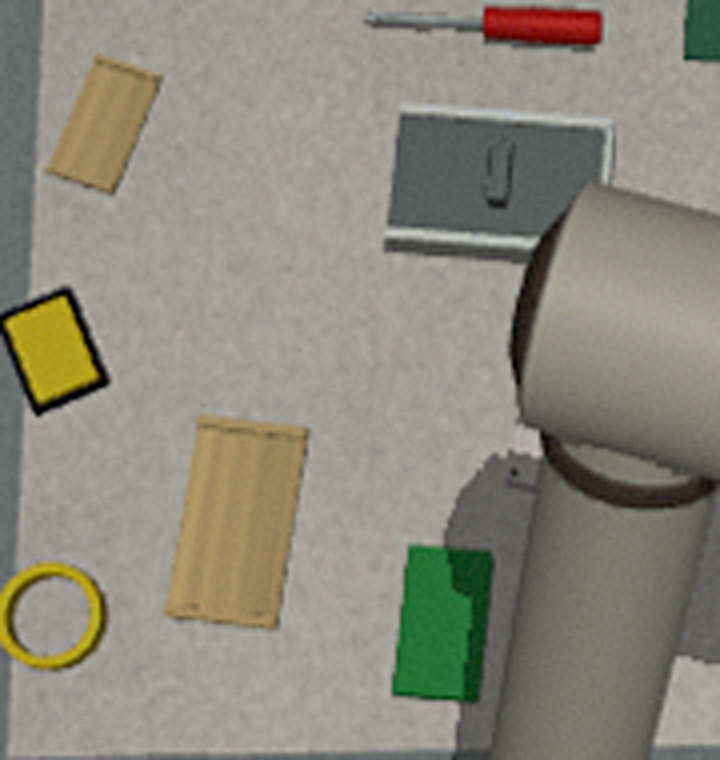

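drive_tool([
  [0,0,0.012,0,0.03],
  [0,0,0.007,0,0.03],
  [0,0,0.002,0,0.03],
  [0,0,0,0,0.03],
])

```text
clock: 26.4
position: [580.6, -341.8, 20.5]
ee_rot: [-0.1, 0.995, 0.0, -0.001]
contact_force: [0.2, -0.2, -2.4]
gripper_width: 48.4
```

drive_tool([
  [0,0,0.0015,0,0.03],
  [0,0,0,0,0.03],
])

```text
clock: 26.6
position: [581.1, -342.0, 19.9]
ee_rot: [-0.1, 0.995, -0.0, 0.0]
contact_force: [0.1, 0.6, -2.5]
gripper_width: 48.5
```

drive_tool([
  [0,0,0.001,0,0.03],
  [0,0,0,0,0.03],
])

```text
clock: 26.8
position: [581.0, -341.9, 18.9]
ee_rot: [-0.1, 0.995, -0.0, 0.0]
contact_force: [-0.2, 0.5, -1.9]
gripper_width: 48.6
```

drive_tool([
  [0,0,0.001,0,0.03],
  [0,0,0,0,0.03],
])

```text
clock: 27.0
position: [581.2, -342.0, 18.1]
ee_rot: [-0.1, 0.995, -0.0, 0.0]
contact_force: [-0.4, -0.5, -0.8]
gripper_width: 48.8
```

drive_tool([
  [0,0,0.001,0,0.03],
  [0,0,0,0,0.03],
])

```text
clock: 27.2
position: [581.1, -342.1, 17.9]
ee_rot: [-0.1, 0.995, -0.0, 0.0]
contact_force: [-1.2, 2.0, 4.4]
gripper_width: 48.4
```

drive_tool([
  [0,0,0,0,0.062],
  [0,0,0,0,0.062],
  [0,0,0,0,0.062],
  [0,0,0,0,0.062],
  [0,0,-0.01,0,0.062],
  [0,0,-0.03,0,0.062],
  [0,0,-0.04,0,0.062],
  [0,0,-0.04,0,0.062],
  [0,0,0,0,0.062],
  [0,0,0,0,0.062],
])

```text
clock: 28.2
position: [581.7, -342.1, 139.0]
ee_rot: [-0.1, 0.995, -0.001, 0.002]
contact_force: [-0.6, 1.0, -0.2]
gripper_width: 62.2
```

```bash
python3 - <<'E'
from ov import *
s,ds=arm.get_image("scene");st=arm.read_state();print(st["position"],st["ee_rot"],st["gripper_width"],st["contact_force"])
S=4
cv2.imwrite("pics/s18.png",cv2.resize(s[240:380,100:310],None,fx=3,fy=3,interpolation=cv2.INTER_CUBIC))
E
```

```text
[ 580.73642524 -341.68381158  137.13965038] [-9.97954877e-02  9.95007928e-01  1.86173786e-04  2.19577957e-04] 62.15738762113358 [-0.37140577 -0.46165503 -0.24693473]
```

View pics/s18.png

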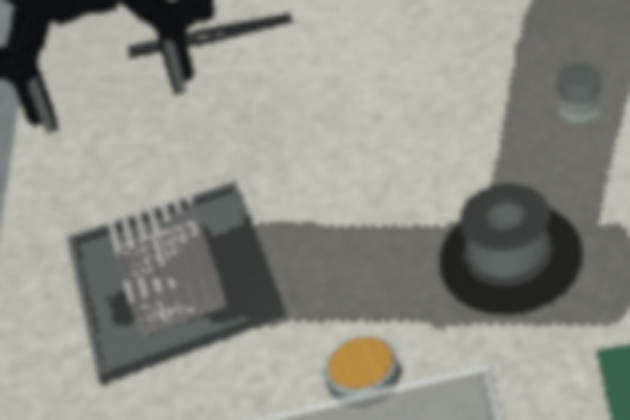

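```bash
python3 - <<'E'
from ov import *
t=cv2.imread("pics/top17.png");d=np.load("pics/top17.npy");P=cloud("top",d);z=P[...,2]
hsv=cv2.cvtColor(t,cv2.COLOR_BGR2HSV)
def rp(p): return np.vstack([boxpts(140,76,0,6,p),boxpts(8,76,0,11,p,cx=66),boxpts(8,76,0,11,p,cx=-66)])
for th in(55,70,85):
    m=blob((hsv[...,1]>th)&(hsv[...,0]<30)&(t.max(2)>60),210,260).astype(np.uint8);r=fit("top",m,rp,[387,297,-.14],[6,6,.08]);print(th,m.sum(),r, cv2.minAreaRect(np.argwhere(m)[:,::-1].astype(np.float32)))
p=r[0]
S=6;a=cv2.resize(t[225:300,180:245],None,fx=S,fy=S,interpolation=cv2.INTER_CUBIC)
for pts in(boxpts(140,76,0,6,p),boxpts(8,76,6,11,p,cx=66),boxpts(8,76,6,11,p,cx=-66)):
    wtop(a,"top",pts,180,225,S,(0,0,255))
cv2.imwrite("pics/rest.png",a)
s,_=arm.get_image("scene")
S=5;b=cv2.resize(s[190:260,385:460],None,fx=S,fy=S,interpolation=cv2.INTER_CUBIC)
for pts in(boxpts(140,76,0,6,p),boxpts(8,76,6,11,p,cx=66),boxpts(8,76,6,11,p,cx=-66)):
    wtop(b,"scene",pts,385,190,S,(0,0,255))
cv2.imwrite("pics/rests.png",b)
# housing from top14 restricted
t=cv2.imread("pics/top14.png");d=np.load("pics/top14.npy");z=np.nan_to_num(cloud("top",d)[...,2],nan=20)
cv2.imwrite("pics/hz.png",cv2.resize(np.clip(z*4,0,255).astype(np.uint8)[205:265,265:315],None,fx=8,fy=8,interpolation=cv2.INTER_NEAREST))
E
```

```text
55 1430 (array([ 3.86813393e+02,  2.96999820e+02, -1.35949819e-01]), np.float64(0.961773361602481)) ((208.58108520507812, 260.0135192871094), (28.112226486206055, 52.443275451660156), 9.462323188781738)
70 1404 (array([ 3.86595001e+02,  2.96949600e+02, -1.34514303e-01]), np.float64(0.9491403557002982)) ((208.5530242919922, 260.0896911621094), (27.959096908569336, 51.86306381225586), 9.211027145385742)
85 1384 (array([ 3.86316261e+02,  2.97378589e+02, -1.36781323e-01]), np.float64(0.9368935634397452)) ((208.47296142578125, 260.16217041015625), (27.619029998779297, 51.785682678222656), 9.462321281433105)
```

View pics/rest.png

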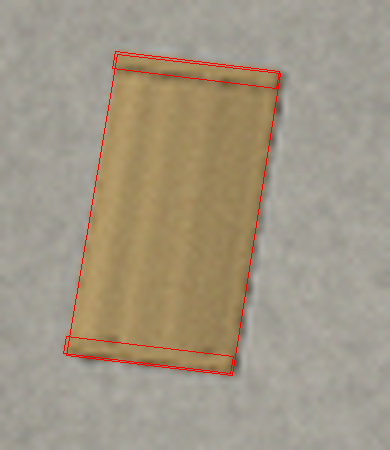

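View pics/rests.png

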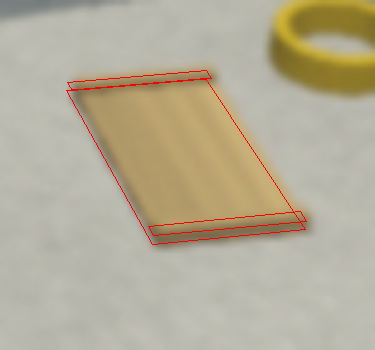

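View pics/hz.png

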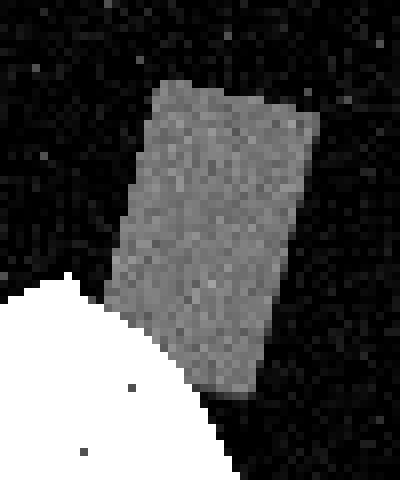

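drive_tool([
  [0.0041,0.03936,0,0,0.08],
  [0.0041,0.03936,0,0,0.08],
  [0.0041,0.03936,0,0,0.08],
  [0.0041,0.03936,0,0,0.08],
  [0.0041,0.03936,0,0,0.08],
  [0.0041,0.03936,0,0,0.08],
  [0.0041,0.03936,0,0,0.08],
  [0.0041,0.03936,0,0,0.08],
  [0.0041,0.03936,0,0,0.08],
  [0.0041,0.03936,0,0,0.08],
  [0.0041,0.03936,0,0,0.08],
  [0,0,0.015,8.58,0.08],
  [0,0,0.015,8.58,0.08],
  [0,0,0.015,8.58,0.08],
  [0,0,0,0,0.08],
  [0,0,0,0,0.08],
])

```text
clock: 29.9
position: [450.3, 73.1, 91.2]
ee_rot: [0.123, 0.992, -0.001, -0.001]
contact_force: [-0.3, 0.0, 0.6]
gripper_width: 79.8
```

```bash
python3 - <<'E'
from ov import *
s,ds=arm.get_image("scene");st=arm.read_state();print(st["position"],st["ee_rot"],st["gripper_width"],st["clock"])
S=4;a=cv2.resize(s[160:300,290:420],None,fx=S,fy=S,interpolation=cv2.INTER_CUBIC)
pts=boxpts(100,56,0,30,[450.5,73.7,-.249]);wire(a,"scene",pts,290,160,S,(0,0,255));wtop(a,"scene",pts,290,160,S,(0,0,255))
cv2.imwrite("pics/s19.png",a)
t,d=arm.get_image("top");cv2.imwrite("pics/top19.png",t);np.save("pics/top19.npy",d)
cv2.imwrite("pics/t19.png",cv2.resize(t[140:230,320:480],None,fx=4,fy=4,interpolation=cv2.INTER_CUBIC))
E
```

```text
[450.84402651  73.28161792  91.82121586] [ 1.22850945e-01  9.92425086e-01 -2.68625175e-04 -1.49755179e-04] 80.02472091975953 29.95
```

View pics/s19.png

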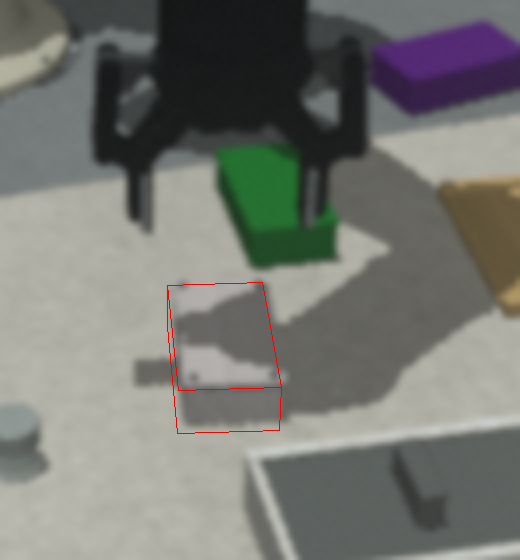

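View pics/t19.png

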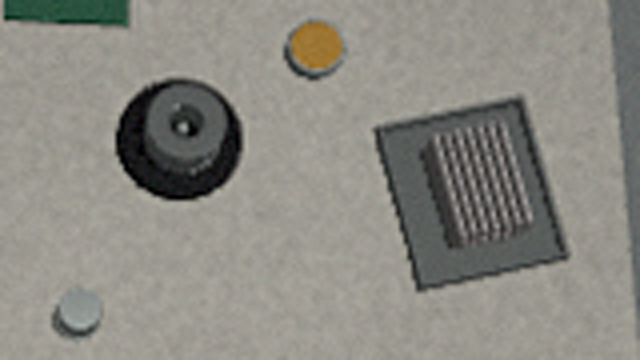

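drive_tool([
  [0,0,0.03,0,0.08],
  [0,0,0.028,0,0.08],
  [0,0,0.015,0,0.08],
  [0,0,0.005,0,0.075],
  [0,0,0.001,0,0.07],
  [0,0,0,0,0.04],
  [0,0,0,0,0.04],
  [0,0,0,0,0.04],
  [0,0,0,0,0.04],
  [0,0,0,0,0.04],
  [0,0,0,0,0.04],
])

```text
clock: 31.1
position: [451.9, 74.1, 14.3]
ee_rot: [0.124, 0.992, 0.001, 0.002]
contact_force: [-1.1, 0.8, 7.0]
gripper_width: 54.4
```

drive_tool([
  [0,0,-0.005,0,0.04],
  [0,0,-0.015,0,0.04],
  [0,0,-0.03,0,0.04],
  [0,0,-0.02,0,0.04],
  [0,0,0,0,0.04],
])

```text
clock: 31.6
position: [452.2, 74.1, 85.3]
ee_rot: [0.124, 0.992, 0.002, 0.003]
contact_force: [0.1, 0.8, -3.0]
gripper_width: 54.2
```

```bash
python3 - <<'E'
from ov import *
s,ds=arm.get_image("scene");st=arm.read_state();print(st["position"],st["ee_rot"],st["gripper_width"],st["contact_force"])
cv2.imwrite("pics/s20.png",cv2.resize(s[160:300,290:420],None,fx=4,fy=4,interpolation=cv2.INTER_CUBIC))
E
```

```text
[450.93498188  73.60744609  83.71698022] [1.24404966e-01 9.92230519e-01 9.86500091e-04 1.01432304e-03] 54.302837519082644 [-0.56188144  0.15662979 -2.98288411]
```

View pics/s20.png

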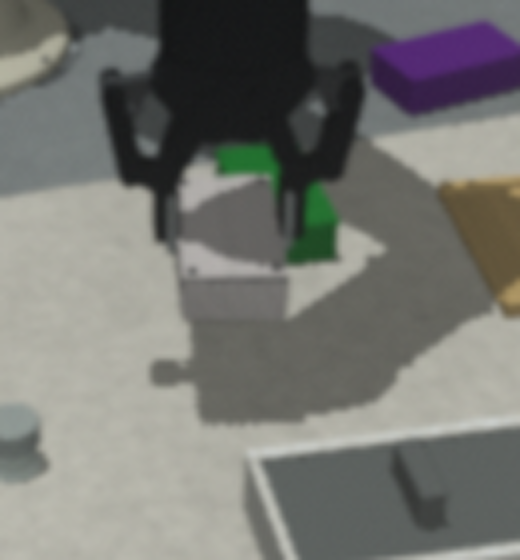

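drive_tool([
  [0.01679,0.02863,0,0,0.04],
  [0.01679,0.02863,0,0,0.04],
  [0.01679,0.02863,0,0,0.04],
  [0.01679,0.02863,0,0,0.04],
  [0.01679,0.02863,0,0,0.04],
  [0.01679,0.02863,0,0,0.04],
  [0.01679,0.02863,0,0,0.04],
  [0,0,0.015,-6.4,0.04],
  [0,0,0.01,0,0.04],
  [0,0,0.01,0,0.04],
  [0,0,0,0,0.04],
  [0,0,0,0,0.04],
])

```text
clock: 32.85
position: [386.3, 295.7, 47.4]
ee_rot: [0.07, 0.998, -0.001, -0.0]
contact_force: [-0.2, 0.1, -2.0]
gripper_width: 54.2
```

```bash
python3 - <<'E'
from ov import *
s,ds=arm.get_image("scene");st=arm.read_state();print(st["position"],st["ee_rot"],st["gripper_width"],st["contact_force"])
p=st["position"];r=[386.5,296.8,-.137];h=[p[0],p[1],-.137]
t,d=arm.get_image("top");cv2.imwrite("pics/top21.png",t);np.save("pics/top21.npy",d);cv2.imwrite("pics/sc21.png",s)
def mk(n,im,x0,y0,x1,y1,S):
    a=cv2.resize(im[y0:y1,x0:x1],None,fx=S,fy=S,interpolation=cv2.INTER_CUBIC)
    for pts in(boxpts(140,76,0,6,r),boxpts(8,76,6,11,r,cx=66),boxpts(8,76,6,11,r,cx=-66)):wtop(a,n,pts,x0,y0,S,(0,0,255))
    pts=boxpts(100,56,p[2]-14,p[2]+16,h);wire(a,n,pts,x0,y0,S,(0,255,0));wtop(a,n,pts,x0,y0,S,(0,255,0))
    return a
cv2.imwrite("pics/s21.png",mk("scene",s,370,150,480,280,5));cv2.imwrite("pics/t21.png",mk("top",t,170,210,270,310,5))
E
```

```text
[386.55662274 296.17707908  47.86684576] [ 6.93415611e-02  9.97592974e-01 -5.26098919e-05  5.79003128e-05] 54.47736047162482 [ 0.41693642 -0.26736833 -2.77572152]
```

View pics/s21.png

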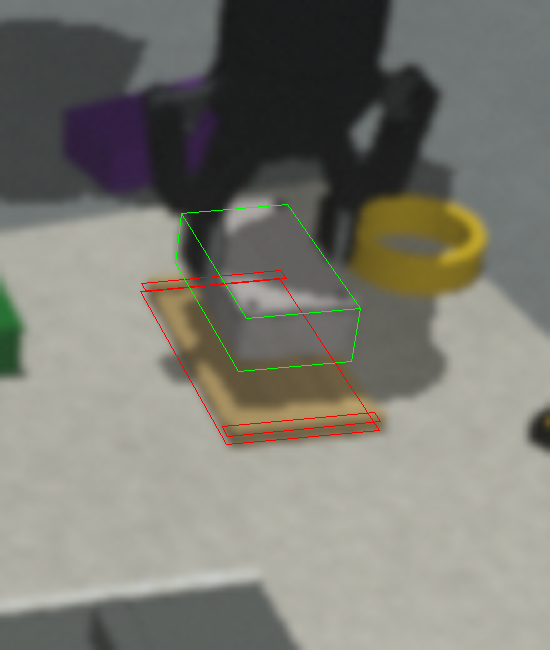

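View pics/t21.png

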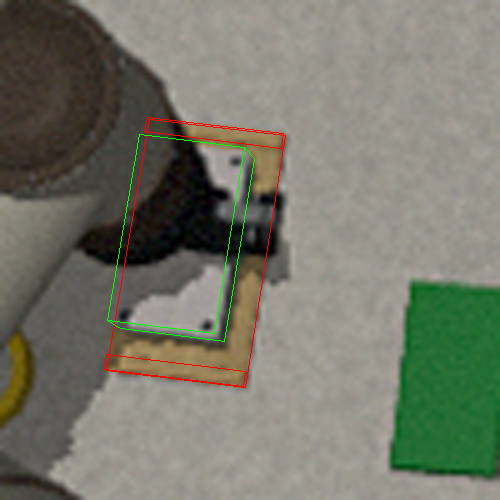

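drive_tool([
  [0,0,0.013,0,0.04],
  [0,0,0.007,0,0.04],
  [0,0,0.004,0,0.04],
  [0,0,0,0,0.04],
  [0,0,0,0,0.04],
])

```text
clock: 33.45
position: [386.4, 296.8, 24.1]
ee_rot: [0.069, 0.998, 0.0, 0.0]
contact_force: [-0.2, 0.2, -2.7]
gripper_width: 54.5
```

```bash
python3 - <<'E'
from ov import *
s,ds=arm.get_image("scene");st=arm.read_state();print(st["position"],st["ee_rot"],st["gripper_width"],st["contact_force"])
p=st["position"];r=[386.5,296.8,-.137];h=[p[0],p[1],-.137]
t,d=arm.get_image("top");cv2.imwrite("pics/top22.png",t);np.save("pics/top22.npy",d);cv2.imwrite("pics/sc22.png",s)
def mk(n,im,x0,y0,x1,y1,S):
    a=cv2.resize(im[y0:y1,x0:x1],None,fx=S,fy=S,interpolation=cv2.INTER_CUBIC)
    for pts in(boxpts(140,76,0,6,r),boxpts(8,76,6,11,r,cx=66),boxpts(8,76,6,11,r,cx=-66)):wtop(a,n,pts,x0,y0,S,(0,0,255))
    pts=boxpts(100,56,p[2]-14,p[2]+16,h);wire(a,n,pts,x0,y0,S,(0,255,0));wtop(a,n,pts,x0,y0,S,(0,255,0))
    return a
cv2.imwrite("pics/s22.png",mk("scene",s,380,170,470,260,7));cv2.imwrite("pics/t22.png",mk("top",t,180,215,260,305,6))
E
```

```text
[386.43106167 296.87008389  24.17951024] [6.85651567e-02 9.97646566e-01 3.09245620e-04 2.30355038e-04] 54.48148775310371 [ 0.00425466 -0.62298959 -3.42890109]
```

View pics/s22.png

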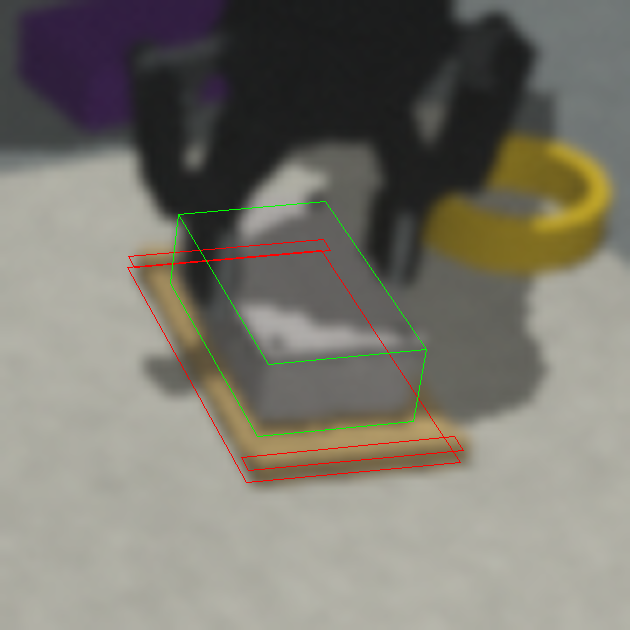

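View pics/t22.png

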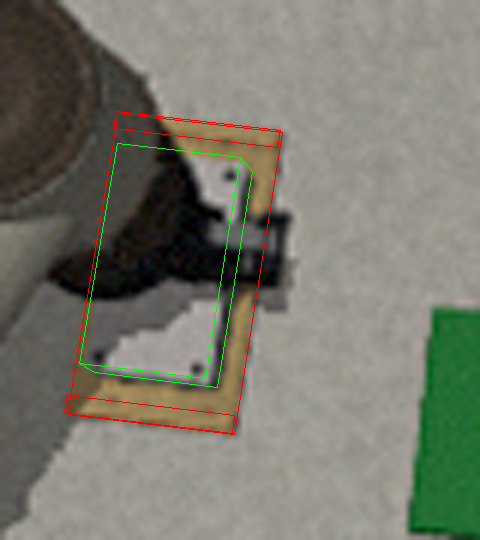

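drive_tool([
  [0,0,0.002,0,0.04],
  [0,0,0,0,0.04],
])

```text
clock: 33.75
position: [386.1, 296.6, 21.8]
ee_rot: [0.069, 0.998, -0.0, -0.0]
contact_force: [0.4, -0.5, -3.6]
gripper_width: 54.3
```

drive_tool([
  [0,0,0.001,0,0.04],
  [0,0,0,0,0.04],
])

```text
clock: 33.95
position: [386.2, 296.6, 20.7]
ee_rot: [0.069, 0.998, -0.0, -0.0]
contact_force: [-0.5, -0.1, -3.1]
gripper_width: 54.3
```

drive_tool([
  [0,0,0.001,0,0.04],
  [0,0,0,0,0.04],
])

```text
clock: 34.15
position: [386.2, 296.7, 20.4]
ee_rot: [0.069, 0.998, 0.0, 0.0]
contact_force: [-2.5, -1.4, 3.6]
gripper_width: 54.3
```

drive_tool([
  [0,0,0,0,0.07],
  [0,0,0,0,0.07],
  [0,0,0,0,0.07],
  [0,0,0,0,0.07],
  [0,0,-0.01,0,0.07],
  [0,0,-0.03,0,0.07],
  [0,0,-0.04,0,0.07],
  [0,0,-0.04,0,0.07],
  [0,0,0,0,0.07],
])

```text
clock: 35.05
position: [388.8, 299.6, 146.2]
ee_rot: [0.068, 0.998, 0.005, 0.004]
contact_force: [0.4, 1.4, 0.3]
gripper_width: 70.0
```

drive_tool([
  [-0.01,-0.04,0,0,0.07],
  [-0.01,-0.04,0,0,0.07],
  [-0.01,-0.04,0,0,0.07],
  [-0.01,-0.04,0,0,0.07],
  [-0.01,-0.04,0,0,0.07],
  [-0.01,-0.04,0,0,0.07],
  [-0.01,-0.04,0,0,0.07],
  [-0.01,-0.04,0,0,0.07],
  [-0.01,-0.04,0,0,0.07],
  [-0.01,-0.04,0,0,0.07],
  [0,0,0,0,0.07],
  [0,0,0,0,0.07],
])

```text
clock: 36.25
position: [430.1, -114.2, 139.7]
ee_rot: [0.07, 0.998, 0.0, -0.0]
contact_force: [-0.3, -0.1, -0.1]
gripper_width: 69.9
```

```bash
python3 - <<'E'
from case import *
s,ds=arm.get_image("scene");st=arm.read_state();print(st["position"],st["contact_force"],st["clock"])
t,d=arm.get_image("top");cv2.imwrite("pics/top23.png",t);np.save("pics/top23.npy",d);cv2.imwrite("pics/sc23.png",s)
z=np.nan_to_num(cloud("top",d)[...,2],nan=20)
m=blob(z>20,210,258).astype(np.uint8);h=fit("top",m,lambda p:boxpts(100,56,20,36,p),[386,296,-.14],[6,6,.08]);print("housing",m.sum(),h,np.median(z[m>0]))
hsv=cv2.cvtColor(t,cv2.COLOR_BGR2HSV)
w=((hsv[...,1]>55)&(hsv[...,0]<30)&(t.max(2)>60));w=blob(w,187+12,258)if w[258,199] else w
hm=h[0];r=[386.5,296.8,-.137]
c,sn=np.cos(r[2]),np.sin(r[2]);dx,dy=hm[0]-r[0],hm[1]-r[1];print("in rest frame",c*dx+sn*dy,-sn*dx+c*dy,np.degrees(hm[2]-r[2]))
m=blob(z>22,260,175).astype(np.uint8);print("case",fitcase(cv2.morphologyEx(m,cv2.MORPH_CLOSE,np.ones((9,9))),[619.4,113.9,-.1,2,84]))
b=blob(z>46,275,172).astype(np.uint8);print("bar",fit("top",b,lambda p:boxpts(44,14,47,58,p),[619.4,113.9,-.1],[4,4,.03]))
def mk(n,im,x0,y0,x1,y1,S,ov):
    a=cv2.resize(im[y0:y1,x0:x1],None,fx=S,fy=S,interpolation=cv2.INTER_CUBIC)
    return a
cv2.imwrite("pics/t23.png",cv2.resize(t[215:305,180:260],None,fx=7,fy=6.6,interpolation=cv2.INTER_CUBIC))
cv2.imwrite("pics/s23.png",cv2.resize(s[180:320,330:490],None,fx=5,fy=4.2,interpolation=cv2.INTER_CUBIC))
E
```

```text
[ 430.16935174 -113.34548446  139.75561528] [0.03376095 1.03097358 0.3815066 ] 36.3
housing 825 (array([ 3.84519748e+02,  2.94158331e+02, -1.34459906e-01]), np.float64(0.9634387169407379)) 35.954307977144026
in rest frame -1.6009200156190009 -2.8873636578819317 0.1455366490767426
case (array([ 6.18678032e+02,  1.11523594e+02, -1.01052815e-01,  2.59043316e+00,
        1.00550683e+02]), np.float64(0.5211181998809534))
bar (array([ 6.19605480e+02,  1.13746439e+02, -7.73921429e-02]), np.float64(0.8840603476549689))
```

View pics/t23.png

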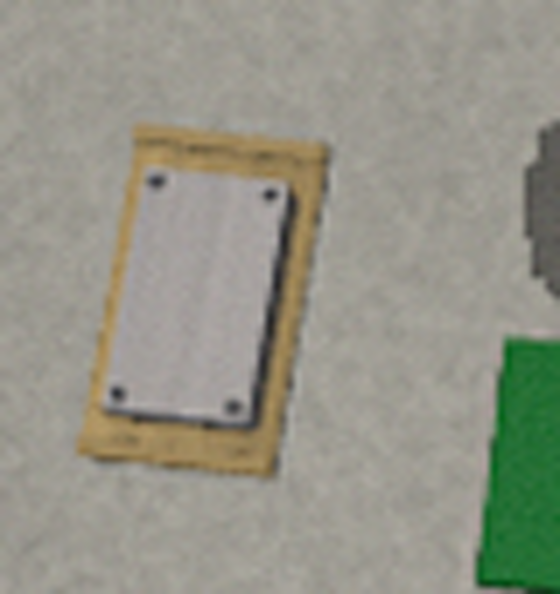

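View pics/s23.png

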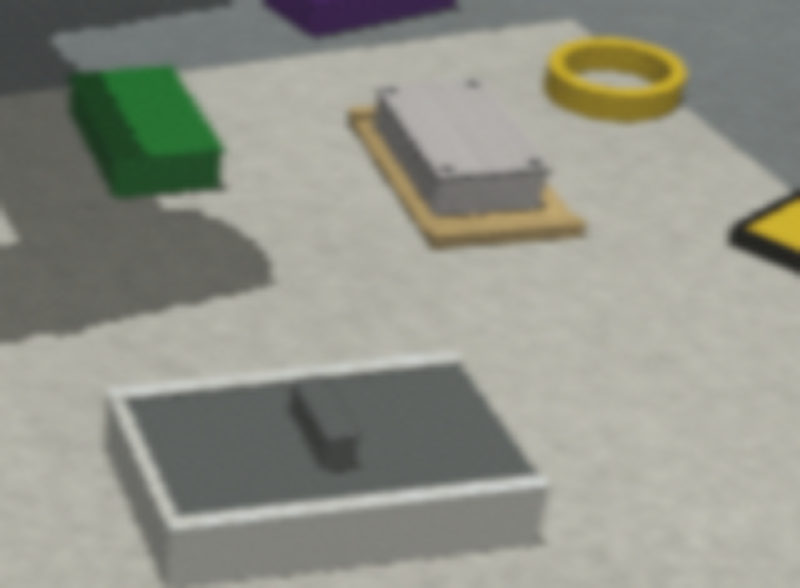

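View pics/top23.png

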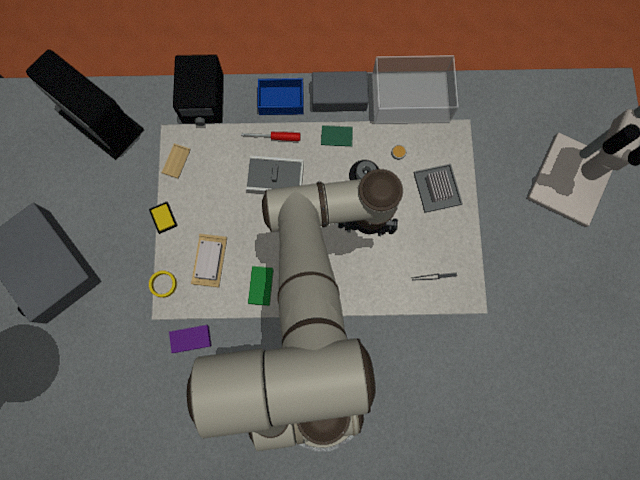

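```bash
python3 - <<'E'
from ov import *
from scipy.optimize import minimize
def joint(n,im,x0,y0,x1,y1,rest_m,lid_m):
    pass
t=cv2.imread("pics/top23.png");s=cv2.imread("pics/sc23.png")
def rp(p): return np.vstack([boxpts(140,76,0,6,p),boxpts(8,76,0,11,p,cx=66),boxpts(8,76,0,11,p,cx=-66)])
def hp(p): return boxpts(100,56,36,36.01,p)
for n,im,(u,v),box in(("top",t,(207,258),(180,220,245,300)),("scene",s,(423,215),(385,185,455,250))):
    S=8;x0,y0,x1,y1=box
    big=cv2.resize(im[y0:y1,x0:x1],None,fx=S,fy=S,interpolation=cv2.INTER_CUBIC)
    hsv=cv2.cvtColor(big,cv2.COLOR_BGR2HSV);V=hsv[...,2].astype(int);Sa=hsv[...,1]
    wood=((Sa>55)&(hsv[...,0]<30)).astype(np.uint8)
    cu,cv=int((u-x0)*S),int((v-y0)*S)
    lab=cv2.connectedComponents(wood,connectivity=4)[1]
    # largest comp
    k=1+np.argmax([ (lab==i).sum() for i in range(1,lab.max()+1)]);w=(lab==k).astype(np.uint8)
    cs,_=cv2.findContours(w,cv2.RETR_EXTERNAL,cv2.CHAIN_APPROX_NONE);full=np.zeros_like(w);cv2.drawContours(full,cs,-1,1,-1)
    lidc=big[cu*0+cv-8:cv+8,cu-8:cu+8].reshape(-1,3).mean(0)
    lid=((np.abs(V-lidc.max())<22)&(Sa<50)&(full>0 if n=="top" else V>0)).astype(np.uint8)
    lid=cv2.morphologyEx(lid,cv2.MORPH_OPEN,np.ones((5,5)))
    l2=cv2.connectedComponents(lid,connectivity=4)[1];lid=(l2==l2[cv,cu]).astype(np.uint8)
    cs,_=cv2.findContours(lid,cv2.RETR_EXTERNAL,cv2.CHAIN_APPROX_NONE);lf=np.zeros_like(lid);cv2.drawContours(lf,cs,-1,1,-1)
    def fitm(m,ptsf,p0):
        def cost(p):
            q=(proj(n,ptsf(p))-[x0,y0]+.5)*S-.5
            r=np.zeros_like(m);cv2.fillConvexPoly(r,cv2.convexHull((q*16).astype(np.int32).reshape(-1,1,2)),1,shift=4)
            return 1-(r&m).sum()/(r|m).sum()
        for k in range(3):
            st=np.array([5,5,.06])*(1,-1,1)[k];sim=np.vstack([p0]+[np.array(p0)+np.eye(3)[i]*st[i] for i in range(3)])
            r=minimize(cost,p0,method="Nelder-Mead",options=dict(initial_simplex=sim,xatol=1e-3,fatol=1e-6));p0=r.x
        return p0,1-r.fun
    R=fitm(full,rp,[386,297,-.137]);H=fitm(lf,hp,[386,296,-.137])
    a=R[0][2];dx,dy=(H[0]-R[0])[:2];c,sn=np.cos(a),np.sin(a)
    print(n,"rest",R,"housing",H,"rel",c*dx+sn*dy,-sn*dx+c*dy,np.degrees(H[0][2]-a))
    o=big.copy();o[full>0]=o[full>0]//2+np.array([0,0,90],np.uint8);o[lf>0]=o[lf>0]//2+np.array([0,120,0],np.uint8)
    cv2.imwrite(f"pics/j_{n}.png",o[:600,:700])
E
```

```text
top rest (array([ 3.86723467e+02,  2.97338515e+02, -1.35282024e-01]), np.float64(0.9739892953098225)) housing (array([ 3.84374383e+02,  2.95047006e+02, -1.39897751e-01]), np.float64(0.9329933133872814)) rel -2.0185655492001597 -2.587393386975907 -0.26446162677516144
scene rest (array([ 3.81209025e+02,  3.02959991e+02, -1.50905240e-01]), np.float64(0.34883395587638666)) housing (array([ 4.82440388e+02,  2.42812872e+02, -2.98031228e-01]), np.float64(0.1622981432949675)) rel 109.12301493798134 -44.24514176648193 -8.42969815063749
```

View pics/j_top.png

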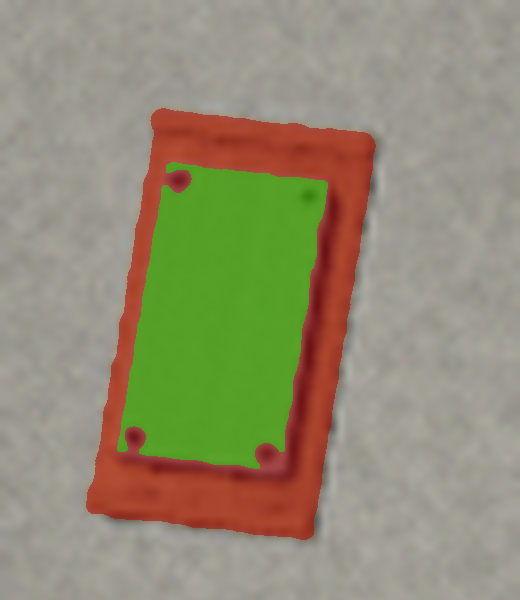

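View pics/j_scene.png

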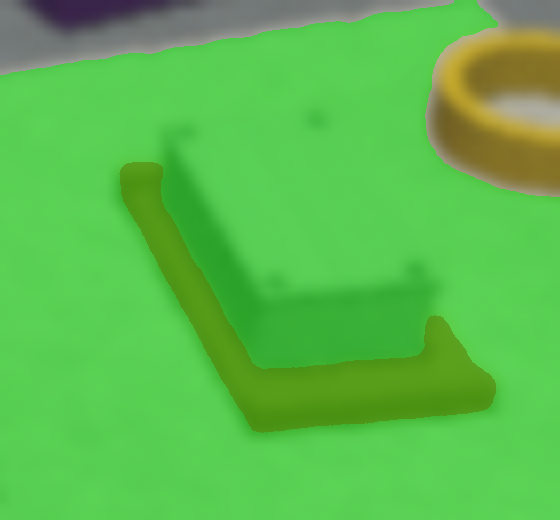

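```bash
python3 - <<'E'
from ov import *
r=[386.7,297.3,-.137];c,s=np.cos(r[2]),np.sin(r[2])
def W(x,y,z):return [r[0]+c*x-s*y,r[1]+s*x+c*y,z]
A=proj("scene",[W(70,-38,0),W(70,38,0)])*8
for rel in((0,0),(-2,-2.6),(-4,-4),(-2,0)):
    q=proj("scene",[W(50+rel[0],-28+rel[1],6),W(50+rel[0],28+rel[1],6)])*8
    print(rel,(q[0]-A[0]).round(1),(q[1]-A[1]).round(1))
print("meas",[257-258,368-432],[418-493,355-405])
E
```

```text
(0, 0) [ 12.9 -57.6] [-53.2 -50.9]
(-2, -2.6) [  2.5 -60.6] [-63.8 -53.8]
(-4, -4) [ -4.1 -63.9] [-70.6 -57.1]
(-2, 0) [ 10.8 -61.4] [-55.6 -54.6]
meas [-1, -64] [-75, -50]
```

drive_tool([
  [0.01,0.04,0,0,0.07],
  [0.01,0.04,0,0,0.07],
  [0.01,0.04,0,0,0.07],
  [0.01,0.04,0,0,0.07],
  [0.01,0.04,0,0,0.07],
  [0.01,0.04,0,0,0.07],
  [0.01,0.04,0,0,0.07],
  [0.01,0.04,0,0,0.07],
  [0.01,0.04,0,0,0.07],
  [0.01,0.04,0,0,0.07],
  [0,0,0,0,0.07],
  [0,0,0,0,0.07],
])

```text
clock: 37.55
position: [384.7, 298.0, 139.6]
ee_rot: [0.067, 0.998, -0.0, -0.0]
contact_force: [0.4, -0.5, 0.4]
gripper_width: 70.1
```

drive_tool([
  [0,0,0.04,0,0.07],
  [0,0,0.04,0,0.07],
  [0,0,0.03,0,0.07],
  [0,0,0.007,0,0.07],
  [0,0,0,0,0.07],
  [0,0,0,0,0.07],
])

```text
clock: 38.15
position: [386.8, 297.3, 24.2]
ee_rot: [0.068, 0.998, 0.001, 0.001]
contact_force: [-0.1, 0.4, 0.3]
gripper_width: 70.1
```

drive_tool([
  [0,0,0.001,0,0.04],
  [0,0,0,0,0.04],
  [0,0,0,0,0.04],
  [0,0,0,0,0.04],
  [0,0,0,0,0.04],
  [0,0,0,0,0.04],
])

```text
clock: 38.75
position: [387.0, 297.5, 23.9]
ee_rot: [0.068, 0.998, 0.001, 0.001]
contact_force: [-2.0, -0.3, 5.8]
gripper_width: 54.0
```

drive_tool([
  [0,0,-0.004,0,0.04],
  [0,0,0,0,0.04],
  [0,0,0,0,0.04],
])

```text
clock: 39.05
position: [386.1, 296.6, 26.1]
ee_rot: [0.069, 0.998, 0.0, 0.0]
contact_force: [-0.4, 0.3, -2.4]
gripper_width: 54.2
```

drive_tool([
  [-0.0022,0.0028,0,0,0.04],
  [0,0,0,0,0.04],
  [0,0,0.002,0,0.04],
  [0,0,0,0,0.04],
])

```text
clock: 39.45
position: [389.0, 299.3, 24.0]
ee_rot: [0.069, 0.998, 0.0, 0.0]
contact_force: [-0.3, 0.4, 0.8]
gripper_width: 54.3
```

drive_tool([
  [0,0,0.001,0,0.04],
  [0,0,0,0,0.04],
])

```text
clock: 39.65
position: [389.0, 299.3, 23.9]
ee_rot: [0.068, 0.998, 0.0, 0.0]
contact_force: [-3.8, -1.7, 8.6]
gripper_width: 53.9
```

Seated; release and look again.

drive_tool([
  [0,0,-0.001,0,0.07],
  [0,0,0,0,0.07],
  [0,0,0,0,0.07],
  [0,0,0,0,0.07],
  [0,0,-0.01,0,0.07],
  [0,0,-0.03,0,0.07],
  [0,0,-0.04,0,0.07],
  [0,0,-0.04,0,0.07],
  [0,0,0,0,0.07],
])

```text
clock: 40.55
position: [391.4, 302.1, 150.2]
ee_rot: [0.068, 0.998, 0.005, 0.004]
contact_force: [-0.4, 0.7, -0.3]
gripper_width: 69.8
```

drive_tool([
  [-0.01,-0.04,0,0,0.07],
  [-0.01,-0.04,0,0,0.07],
  [-0.01,-0.04,0,0,0.07],
  [-0.01,-0.04,0,0,0.07],
  [-0.01,-0.04,0,0,0.07],
  [-0.01,-0.04,0,0,0.07],
  [-0.01,-0.04,0,0,0.07],
  [-0.01,-0.04,0,0,0.07],
  [-0.01,-0.04,0,0,0.07],
  [-0.01,-0.04,0,0,0.07],
  [-0.01,-0.04,0,0,0.07],
  [-0.01,-0.04,0,0,0.07],
  [0,0,0,0,0.07],
  [0,0,0,0,0.07],
])

```text
clock: 41.95
position: [441.3, -193.6, 143.5]
ee_rot: [0.07, 0.998, 0.0, -0.001]
contact_force: [0.1, 0.9, -0.1]
gripper_width: 69.7
```

```bash
python3 - <<'E'
from ov import *
s,ds=arm.get_image("scene");st=arm.read_state();print(st["position"],st["contact_force"],st["clock"])
t,d=arm.get_image("top");cv2.imwrite("pics/top24.png",t);np.save("pics/top24.npy",d);cv2.imwrite("pics/sc24.png",s)
z=np.nan_to_num(cloud("top",d)[...,2],nan=20)
m=blob(z>20,210,258).astype(np.uint8);h=fit("top",m,lambda p:boxpts(100,56,20,36,p),[386,296,-.14],[6,6,.08])[0]
r=[386.7,297.3,-.1355];c,sn=np.cos(r[2]),np.sin(r[2]);dx,dy=h[0]-r[0],h[1]-r[1]
print(h,"rel",c*dx+sn*dy,-sn*dx+c*dy,np.degrees(h[2]-r[2]))
cv2.imwrite("pics/s24.png",s[170:400,90:500].repeat(1,0) if 0 else cv2.resize(s[170:400,90:490],None,fx=2,fy=2,interpolation=cv2.INTER_CUBIC))
cv2.imwrite("pics/t24.png",cv2.resize(t[130:310,155:480],None,fx=2.4,fy=2.4,interpolation=cv2.INTER_CUBIC))
E
```

```text
[ 441.40761713 -192.73654467  143.59515814] [0.02274367 0.73948664 0.31344356] 42.0
[ 3.86389803e+02  2.96973525e+02 -1.29356573e-01] rel -0.2632518235878585 -0.36538541081290243 0.3519924452517834
```

View pics/s24.png

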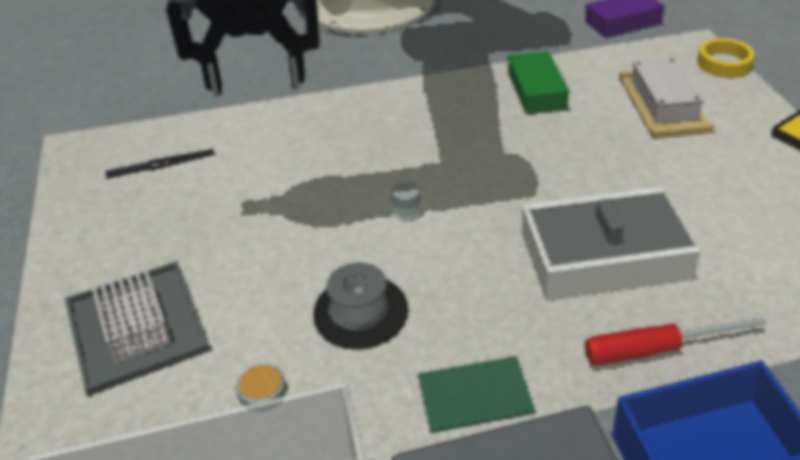

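View pics/t24.png

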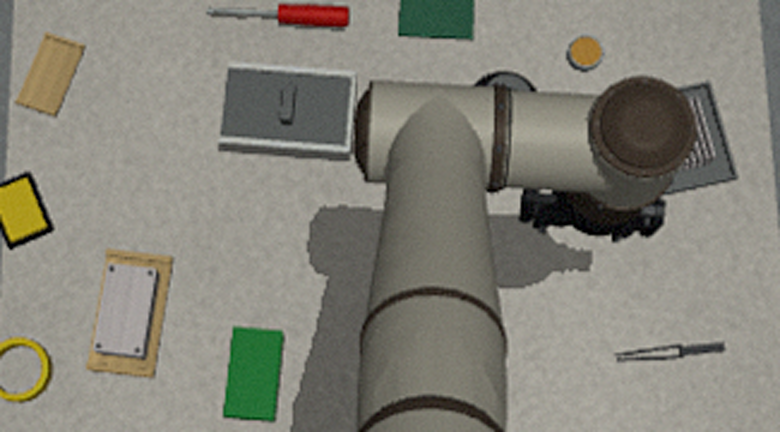

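```bash
python3 - <<'E'
from fit import *
d=np.load("pics/top19.npy");P=cloud("top",d);z=np.nan_to_num(P[...,2],nan=0)
m=blob(z>30,366,166) if z[166,366]>30 else (z>30)&(np.hypot(P[...,0]-624,P[...,1]+138)<40)
m=(z>30)&(np.hypot(P[...,0]-624,P[...,1]+138)<40)
mm=cv2.morphologyEx(m.astype(np.uint8),cv2.MORPH_CLOSE,np.ones((11,11)))
print("spool",fit("top",mm,lambda p:cylpts(28,30,42,*p),[624,-138],[5,5]),np.percentile(z[m],[10,50,90]))
A=np.c_[P[m][:,:2]-[624,-138],np.ones(m.sum())];print("tilt",np.linalg.lstsq(A,z[m],rcond=None)[0])
h=(np.hypot(P[...,0]-581,P[...,1]+342)<55)&(z>20);print("hs top",np.percentile(z[h],[50,90]),P[h].mean(0))
arm.job_done()
print(arm.read_state()["clock"])
E
```

```text
spool (array([ 626.74322599, -140.68960014]), np.float64(0.8920340797988733)) [37.34165351 41.42140036 45.59420161]
tilt [-7.64945904e-03  7.69455969e-03  4.13636993e+01]
hs top [30.64065378 36.91441156] [ 583.21499193 -343.92596728   30.10200615]
the job is handed in; nothing more can be done
the job is handed in; nothing more can be done
```

The job is handed in at about 42 s on the robot clock, with all four parts in their places and the gripper clear of everything.

I worked in this order:
1. The spool went over the spindle post.
2. I slid the cover back, put the module flat in the case and pushed the cover shut.
3. The heat sink went into the tray.
4. The housing went onto the larger rest.

The module lay on the heat sink, so it had to be moved before the heat sink.

Last checks:
- **Spool:** its top is level at about 41.4 mm (42 expected), within about 4 mm of the post axis by the camera.
- **Heat sink:** it sits fins up, inside the tray walls. The fin depth is noisy: the median height read 30.6 mm and the upper readings 37 mm, against 34 expected.
- **Module and cover:** I saw the module flat in the case before closing. The cover was pushed against its stop with about 13 N, and the grip bar then measured within about 1 mm of the case centre.
- **Housing:** the first placing was off by about 2 mm along the rest and 2.6–2.9 mm across it, so I regripped and shifted it. It now measures −0.3 mm, −0.4 mm and 0.35° relative to the rest.

Two checks did not work: the automatic fit of the closed case (the arm hid part of it) and the scene-camera colour fit of the housing. I relied on the bar position, the push force and the pictures for the first. For the second I used the top camera, plus a hand check in the scene view before the correction.

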